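Close a plaster casting mould and hold it shut

ROBOT

A 6-joint arm with a two-finger parallel gripper is mounted at the origin on the work surface. World frame = base frame: x ahead of the robot, y to its left, z up, the work surface at z = 0. Lengths are in mm, angles in degrees, forces in N, time in s.
With the tool pointing down it reaches from about 350 to 850 mm from the base axis. Payload 8.1 kg.
Tool frame: the origin (TCP) lies between the finger pads; the fingertips stand 14 mm ahead of it and the grasp point (between the pads) lies 5 mm behind it; z points along the fingers, x is the direction in which the jaws open and shut, and the axes are right-handed (so a half turn about z gives the same grasp; the last joint's range is limited). The gripper opens to 85 mm and grips with 20 to 120 N. Pads are 22 mm wide; open, the fingers measure 114 mm over their backs; the gripper's body (76 mm by 85 mm) begins 54 mm behind the grasp point. The pads swing forward as they close: fully open they stand 13 mm farther back than shut.
Start: joints at [60.539, 7.471, 85.268, -0, 87.261, -4.893], TCP at [249.448, 545.693, 245.292] pointing down, gripper open.
Joint ranges: [-169.43, 169.43], [-51.17, 129.36], [1.28, 143.12], [-76.62, 256.62], [0, 156.53], [-152.29, 152.29]. Speed limits (degrees/s): [136.94, 136.94, 159.86, 180, 180, 180].

INTERFACE

Orientations are given as [roll, pitch, yaw] about the fixed x, y, z axes, in that order (R = Rz(yaw) Ry(pitch) Rx(roll)).
In Python, from bench import r, vision, job gives the robot as it stands.
- The arm moves only by the tool send_rows, never from a script. Its arguments are lists of equal length, an entry for each row: "dp": the shift along the world's x, y, z in mm, a list of three; "rot": the turn, a rotation vector about the world's x, y, z in rad, a list of three. In form: {"dp": [[tx, ty, tz], ...], "rot": [[wx, wy, wz], ...]}. A call has 1 to 5 rows; each row is the pose to reach, as a shift and turn from the pose commanded when the call began; what a row does not reach only later rows make up. A row lasts 1/8 s, in which the tool goes at most 62.5 mm and 10.7 degrees, less where a joint would pass 70% of its speed; a pose out of reach is approached as far as the arm can. A call with a gripper value outside its range is refused whole. "jaw" is the finger opening in mm, from 0 to 85.4, set as the call begins (left out, the last holds). The fingers move at their own pace and stop on an object; "force" is the grip in N (left out, the last holds). Time passes only in rows, so rows that repeat a pose let the fingers close. It gives the time, the measured TCP pose, the force and the opening at its end, in the units of the state.
- r.sense(): the state, without advancing time (a new reading comes with each control period).
- vision.snapshot(name): name is "scene" or "side" or "wrist"; returns a dict with "pixels" (400x640x3 uint8, red, green, blue), "depth" (400x640 float32, mm along the optical axis (not along the pixel's ray), 0 where there is no reading), "intrinsics" (3x3 intrinsics, pixels), "k1" (the pictures are not rectified: a ray, as slopes to the right and down, at radius r is drawn at 1 + k1 r^2 times it, then the intrinsics apply), "world_from_camera" (4x4, takes a point from camera to world coordinates); the wrist camera has in their place "T_tool_cam" (4x4, takes a point from camera to tool coordinates, whose origin is the TCP and whose axes are the tool frame's). Camera axes: x right, y down, z forward; pixel columns grow to the right and rows downward; lengths in mm; the calibration is good to about 2 mm. A picture is of the moment at which its call begins: read the wrist's pose just before it.
- job.hand_in(): hands the job in, once; it reports no verdict.
The state is a dict: "time": time; "joint_pos": joint angles; "qd": joint speeds; "joint_efforts": joint torques, N m; "tool_pos": TCP position; "tcp_rot": TCP orientation; "ft_force": force on the tool from outside, world axes, zero at the start; "wrist_torque": the same for the moment, N m; "finger_gap": finger opening in mm.
Only numpy, scipy, OpenCV 4.12 (cv2) and the standard library are available. Lean on these libraries where they do the work, as an engineer would, in place of code of your own. Each camera call takes 0.05 s, during which the arm holds its last target.

TASK

Make the casting mould ready to pour: push the loose grey pouring sleeve fully down onto the spigot on the mould's cover. Then take the cover by its bar handle, lay it on the tops of the two brass locating pins of the mould base about a finger's width off to one side of its place, with the spigot end towards the base's end that has the small foot, and slide it until it drops over both pins. Press it down against the sprung gasket until it lies flush on the base all round and finish like that, still gripping the handle and holding the cover pressed shut; leave the other things on the table where they are.

Things in the scene. Friction and masses are not known exactly. Their poses are not given: they have to be found in the camera images.
- sleeve: Pouring sleeve: plain grey plastic tube standing upright and loose on the table, 36 mm outside, 25 mm bore right through, 50 mm tall, 60 g. Origin: centre of its underside; z is its axis, up.
- cover: Mould cover: loose plaster slab 220 (x) x 125 (y) x 26 (z) mm, 0.5 to 0.75 kg, lying on the table right way up. On top a wooden bar handle in the middle and a grey spigot near the +x end; in its underside two unseen blind sockets on its x axis, 88 mm either side of the centre. Origin: centre of the underside; x along its length towards the spigot end, z up.
- handle (a point): Centre of the top of the cover's bar handle, 66 mm above the cover's underside. The bar is 40 mm long along the cover's x, 24 mm wide across y and 40 mm tall, with upright sides.
- spigot (a point): Foot of the spigot on the cover's upper face, 54 mm from the cover's centre towards +x. The spigot is 22 mm in diameter, 22 mm tall, its top 6 mm tapering to 16 mm. The fully seated sleeve has its origin here.
- socket0 (a point): Centre of the mouth of the underside socket at the cover's -x end; round, 18 mm wide, 19 mm deep. It goes over pin0.
- socket1 (a point): Centre of the mouth of the like socket at the cover's +x (spigot) end. It goes over pin1.
- base: Mould base: plaster block fixed to the table, 230 (x) x 130 (y) x 45 (z) mm, with a cavity in its top, two upright brass pins on its x axis and a small foot (50 mm wide, 22 mm high) sticking out 22 mm low at its +x end. Origin: centre of the underside; x along its length towards the foot, z up. The cover is home with its origin 45 mm above this origin and its x axis along this one.
- pin0 (a point): Centre of the top of the brass pin at the base's -x end, 88 mm from the base's centre, 61 mm above its underside. The pin is 14 mm in diameter and stands 16 mm above the base's top face, its top 5 mm tapering to 9 mm.
- pin1 (a point): Centre of the top of the like pin at the base's +x (foot) end, 88 mm from the centre.
- gasket (a joint): Black rubber gasket frame, 124 x 80 mm, round the cavity in the base's top face: sprung, 0 = raised, standing 6 mm proud of the face; grows as it is pressed down, about 0.006 m when the cover lies flush. It takes about 14 N to start and 20 N to be flush, so the cover's own weight does not press it down.
- clay_lump: Bystander, to be left alone: small grey dried clay lump, about 45 mm long, 26 mm high. Origin: centre of its underside.
- brush: Bystander, to be left alone: flat brush lying down. Origin: about its middle, underside.
- scraper: Bystander, to be left alone: wooden-handled scraper lying down. Origin: about its middle, underside.
- plaster_ring: Bystander, to be left alone: low plaster ring, 68 mm across, 22 mm high, 44 mm hole (not the sleeve). Origin: centre of its underside.
- beaker: Bystander, to be left alone: white plastic beaker, 80 mm across, 85 mm high. Origin: centre of its underside.
- wood_block: Bystander, to be left alone: wooden block 100 x 45 x 30 mm. Origin: centre of its underside.
- plaster_tile: Bystander, to be left alone: stepped plaster tile 110 x 110 x 19 mm. Origin: centre of its underside.

How it is judged (in metres and radians):
On the way, in this order (a step that is already met when the one before it is completed fails the run):
1. the sleeve is fully down on the cover's spigot (z of sleeve in the frame of spigot between -0.003 and 0.003 m and horizontal distance between sleeve and spigot below 0.004 m and angle between the z axis of sleeve and the z axis of cover, either way round below 0.08 rad), for 0.2 s.
2. the cover, with its sleeve, rests on the pin tops, level and 6 to 45 mm off its place (z of cover in the frame of base between 0.058 and 0.064 m and contact force between cover and base above 0.4 N and angle between cover's own z axis and vertical below 0.06 rad and horizontal distance between socket0 and pin0 between 0.006 and 0.045 m and horizontal distance between socket1 and pin1 between 0.006 and 0.045 m), for 0.1 s.
3. the cover has dropped over both pins (z of cover in the frame of base between 0.04 and 0.055 m and horizontal distance between socket0 and pin0 below 0.005 m and horizontal distance between socket1 and pin1 below 0.005 m), for 0.1 s.
At the end, for the whole second after the job is handed in: Cover over both pins (sockets within 4 mm), level and flush on the base (gap under 1.8 mm), gasket pressed in over 4.5 mm; sleeve seated on the spigot (within 3 mm of its foot, 4 mm sideways); the fingers still hold the cover (over 3 N); steady through the last second (all of step 1 and z of cover in the frame of base between 0.0425 and 0.0468 m and horizontal distance between socket0 and pin0 below 0.004 m and horizontal distance between socket1 and pin1 below 0.004 m and angle between cover's own z axis and vertical below 0.03 rad and value of joint gasket above 0.0045 m and contact force between the fingers and cover above 3 N and linear speed of cover below 0.02 m/s); the arm keeps its last pose, push and grip.
It fails at once if another thing on the table was moved more than 30 mm (distance of any of clay_lump, brush, scraper, plaster_ring, beaker, wood_block, plaster_tile from where it was at the start of the episode above 0.03 m).
It also fails if it takes over 69 s, if anything falls off the work surface, if the arm or the gripper's body presses on something with over 40 N, if the wrist force passes 120 N, or if a joint passes its speed limit or range.

## Working session

There is one attempt and no reset: what is moved stays moved. The work goes in short steps, Python scripts to look and compute and a tool call to move; the robot and the scene stay as the last step left them, time stands still between calls to the robot, and variables do not carry over. Pictures are saved under pics/ and viewed, and the job is handed in when it is done.

Besides the shell and the picture viewer there is one more tool, called after ">>>" by a JSON object that holds its "name" and its "arguments", one argument or row to a line. send_rows: Moves the arm, as the interface text tells. Its arguments: {"type":"object","properties":{"dp":{"type":"array"},"rot":{"type":"array"},"jaw":{"type":"number"},"force":{"type":"number"}},"required":["dp","rot"]}

```bash
ls; mkdir -p pics
python3 - <<'E'
from bench import r,vision,job
import cv2,numpy as np
s=r.sense();print(s['time'],s['tool_pos'],s['tcp_rot'],s['finger_gap'],s['ft_force'])
for n in['scene','side','wrist']:
    d=vision.snapshot(n);cv2.imwrite(f'pics/{n}0.png',d['pixels'][:,:,::-1]);np.savez(f'{n}0.npz',**d)
    print(n,d['intrinsics'],d['k1'],d.get('world_from_camera',d.get('T_tool_cam')))
E
```

```text
pics
0.0 [249.19167545 545.23522673 244.23365806] [-1.79990418e+02  1.06170446e-01  6.54290283e+01] 85.1495475456495 [-0.06145747  0.19633557 -0.61335826]
scene [[372.24463419   0.         319.31524349]
 [  0.         372.24463419 204.53281357]
 [  0.           0.           1.        ]] -0.030231920585161755 [[ 8.49519527e-01  3.63458508e-01 -3.82380029e-01  9.41552461e+02]
 [ 5.27191255e-01 -6.11858599e-01  5.89659593e-01 -5.82475120e+02]
 [-1.96457124e-02 -7.02514746e-01 -7.11397975e-01  7.98743588e+02]
 [ 0.00000000e+00  0.00000000e+00  0.00000000e+00  1.00000000e+00]]
side [[488.20847078   0.         317.48118912]
 [  0.         488.20847078 196.15991775]
 [  0.           0.           1.        ]] -0.030496325911413578 [[ 8.70414514e-01 -2.96806747e-01  3.92790439e-01  1.90937463e+01]
 [-4.92318928e-01 -5.26053326e-01  6.93462307e-01 -9.88615227e+02]
 [ 8.04425191e-04 -7.96977825e-01 -6.04008029e-01  9.19913023e+02]
 [ 0.00000000e+00  0.00000000e+00  0.00000000e+00  1.00000000e+00]]
wrist [[325.99660837   0.         317.08541734]
 [  0.         325.99660837 202.57828716]
 [  0.           0.           1.        ]] -0.04329847410983007 [[ 9.99999584e-01  5.27930691e-04 -7.43839283e-04  3.00078544e-01]
 [-2.88458053e-04  9.56666400e-01  2.91186049e-01 -7.44624513e+01]
 [ 8.65332101e-04 -2.91185713e-01  9.56666155e-01 -1.28928686e+02]
 [ 0.00000000e+00  0.00000000e+00  0.00000000e+00  1.00000000e+00]]
```

View pics/scene0.png

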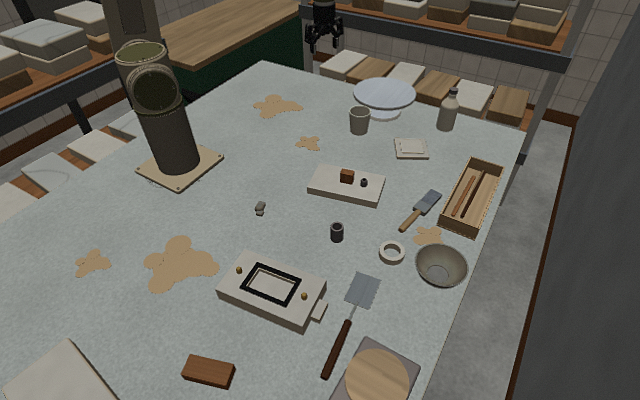

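View pics/side0.png

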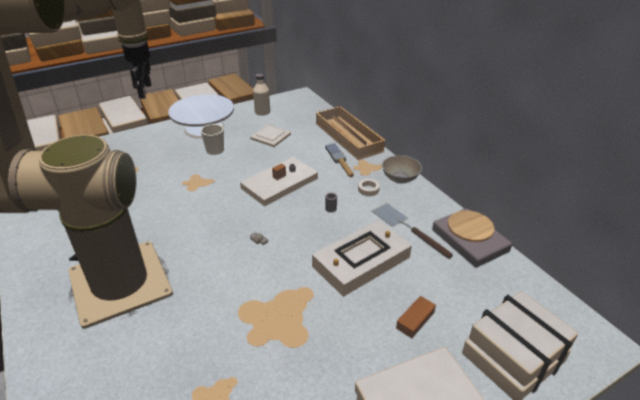

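View pics/wrist0.png

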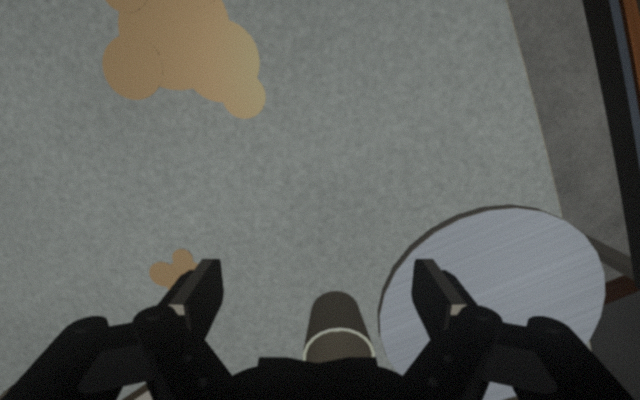

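The scene picture shows the cover at (346,185) with its handle at (346,176) and spigot at (364,182). The sleeve is at (337,232), and the base is at (272,288) with pins at (239,270) and (304,296) and the foot at (320,312). The side picture shows the same layout: cover (280,180), sleeve (331,202), base (362,257). In the wrist picture there is only table, the beaker and the plate.

```bash
cat > h.py <<'E'
import numpy as np,cv2
from scipy.spatial.transform import Rotation as R
def pose(s):
    T=np.eye(4);T[:3,:3]=R.from_euler('xyz',s['tcp_rot'],degrees=True).as_matrix();T[:3,3]=s['tool_pos'];return T
def rays(d,px):
    K=np.array(d['intrinsics']);k=float(d['k1'])
    p=cv2.undistortPoints(np.array(px,float).reshape(-1,1,2),K,np.array([k,0,0,0,0.])).reshape(-1,2)
    return np.c_[p,np.ones(len(p))]
def onplane(d,px,z,W=None):
    W=np.array(d['world_from_camera']) if W is None else W
    v=rays(d,px)@W[:3,:3].T;o=W[:3,3]
    return o+v*((z-o[2])/v[:,2])[:,None]
def cloud(d,W=None):
    W=np.array(d['world_from_camera']) if W is None else W
    vv,uu=np.mgrid[0:400,0:640]
    v=rays(d,np.c_[uu.ravel(),vv.ravel()])*d['depth'].reshape(-1,1)
    P=(v@W[:3,:3].T+W[:3,3]).reshape(400,640,3);P[d['depth']==0]=np.nan
    return P
def proj(d,P,W):
    c=(np.atleast_2d(P)-W[:3,3])@W[:3,:3]
    x=c[:,:2]/c[:,2:];r2=(x**2).sum(1,keepdims=True)
    x=x*(1+float(d['k1'])*r2);K=np.array(d['intrinsics'])
    return x*[K[0,0],K[1,1]]+[K[0,2],K[1,2]]
E
python3 - <<'E'
from h import *
a=np.load('scene0.npz');b=np.load('side0.npz')
for d,L in((a,dict(sleeve=(337,226,50),handle=(347,171,66),spig=(364,180,48),pin0=(239,267,61),pin1=(304,294,61),foot=(321,304,22),clay=(260,208,20),ring=(391,252,22))),(b,dict(sleeve=(331,196,50),handle=(279,167,66),spig=(292,165,48),pin0=(336,261,61),pin1=(388,232,61),clay=(258,238,20)))):
    P=cloud(d)
    for n,(u,v,z) in L.items(): print(n,onplane(d,[(u,v)],z)[0].round(1),P[v,u].round(1))
im=a['pixels'][:,:,::-1][150:330,210:410];cv2.imwrite('pics/crop0.png',cv2.resize(im,None,fx=4,fy=3.3,interpolation=2)[:600,:800])
E
```

```text
sleeve [622.3  -6.2  50. ] [615.3   6.3  33.7]
handle [544.5 189.2  66. ] [544.4 189.4  65.8]
spig [599.3 197.4  48. ] [600.1 195.5  49.8]
pin0 [ 490.2 -249.3   61. ] [ 488.8 -248.2   58.7]
pin1 [ 664.9 -229.8   61. ] [ 664.5 -229.2   59.9]
foot [ 698.8 -212.8   22. ] [ 698.5 -212.3   21.1]
clay [381.1 -37.9  20. ] [382.4 -39.1  21.8]
ring [775.5   9.3  22. ] [770.4  27.3  -1.7]
sleeve [619.9  -8.8  50. ] [629.    6.   36.8]
handle [543.8 183.3  66. ] [543.3 182.2  66.8]
spig [596.5 197.9  48. ] [600.2 205.6  42.3]
pin0 [ 486.6 -256.8   61. ] [ 487.6 -255.2   59.2]
pin1 [ 663.2 -231.9   61. ] [ 663.3 -231.9   61. ]
clay [368.7 -40.6  20. ] [367.9 -42.7  22. ]
```

View pics/crop0.png

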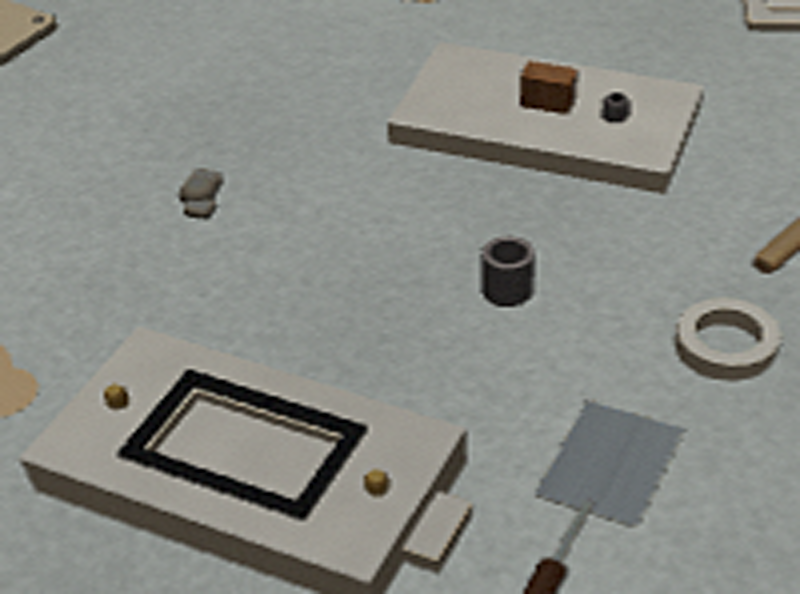

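The crop confirms the layout: sleeve at about (621,-7), cover handle at about (544,187), cover yaw about 10°, and base centre at about (576,-242). I'll move the wrist camera over the cover first.

>>> {"name": "send_rows", "arguments": {
  "dp": [
    [55,-72,0],
    [110,-143,0],
    [165,-215,0],
    [220,-286,0],
    [276,-358,0]
  ],
  "rot": [
    [0,0,0.12],
    [0,0,0.24],
    [0,0,0.36],
    [0,0,0.48],
    [0,0,0.605]
  ],
  "jaw": 85
}}

```text
time: 0.78
tool_pos: [440.8, 296.3, 245.2]
tcp_rot: [180.0, -0.0, 100.3]
ft_force: [0.4, 0.7, -0.7]
finger_gap: 85.2
```

>>> {"name": "send_rows", "arguments": {
  "dp": [
    [0,0,0],
    [0,0,0],
    [0,0,0],
    [0,0,0],
    [0,0,0]
  ],
  "rot": [
    [0,0,0],
    [0,0,0],
    [0,0,0],
    [0,0,0],
    [0,0,0]
  ]
}}

```text
time: 1.4
tool_pos: [439.5, 298.8, 245.3]
tcp_rot: [-180.0, -0.0, 100.2]
ft_force: [-0.0, -0.2, 0.2]
finger_gap: 84.9
```

```bash
cat > w.py <<'E'
import sys
from bench import r,vision
from h import *
n=sys.argv[1]
s=r.sense();d=vision.snapshot('wrist')
W=pose(s)@np.array(d['T_tool_cam'])
cv2.imwrite(f'pics/{n}.png',d['pixels'][:,:,::-1]);np.savez(n+'.npz',W=W,**d)
print(s['time'],np.round(s['tool_pos'],1),np.round(s['tcp_rot'],2),round(s['finger_gap'],1),np.round(s['ft_force'],1),np.round(s['joint_pos'],0))
E
python3 w.py w1
```

```text
1.4 [439.5 298.8 245.3] [-180.     -0.    100.18] 84.9 [-0.  -0.2  0.2] [ 29.  -3.  96.   0.  87. -71.]
```

View pics/w1.png

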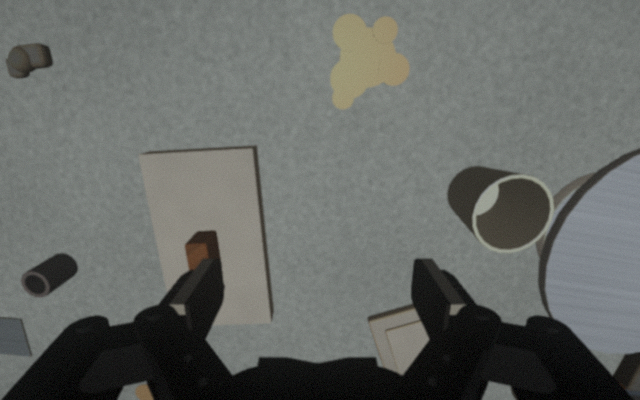

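The wrist view looks robot-ward. The cover is at (205,235), the handle at (202,245) half hidden by a finger, and the sleeve at (50,275). I'll move on so both are clear.

>>> {"name": "send_rows", "arguments": {
  "dp": [
    [40,-44,0],
    [80,-90,0],
    [120,-135,0],
    [160,-180,0],
    [160,-180,0]
  ],
  "rot": [
    [0,0,0],
    [0,0,0],
    [0,0,0],
    [0,0,0],
    [0,0,0]
  ]
}}

```text
time: 2.08
tool_pos: [601.9, 114.5, 244.5]
tcp_rot: [-180.0, 0.1, 99.8]
ft_force: [-0.9, 0.1, 0.3]
finger_gap: 85.4
```

>>> {"name": "send_rows", "arguments": {
  "dp": [
    [0,0,0],
    [0,0,0]
  ],
  "rot": [
    [0,0,0],
    [0,0,0]
  ]
}}

```text
time: 2.33
tool_pos: [599.4, 119.3, 245.4]
tcp_rot: [-180.0, -0.0, 100.2]
ft_force: [-0.1, 0.6, -0.2]
finger_gap: 84.8
```

```bash
python3 w.py w2
```

```text
2.325 [599.4 119.3 245.4] [-1.8000e+02 -2.0000e-02  1.0018e+02] 84.8 [-0.1  0.6 -0.2] [  6.   9.  83.   0.  87. -94.]
```

View pics/w2.png

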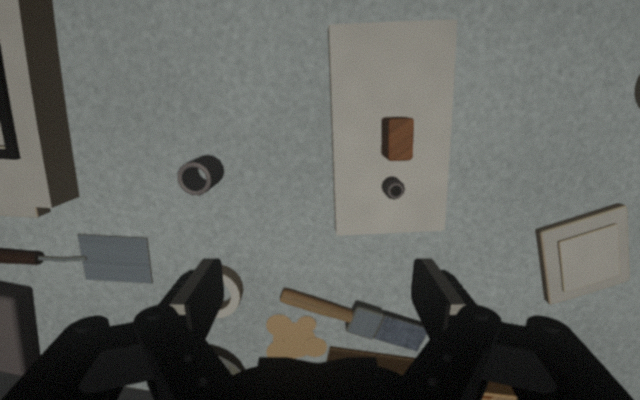

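Everything needed is clear: sleeve rim at (194,179), cover corners at about (330,25), (457,20), (446,231) and (336,235), handle top at (401,140), spigot at (394,189). Next I'll measure them with masks.

Run:
```python
from h import *
d=np.load('w2.npz');W=d['W'];im=d['pixels'];hsv=cv2.cvtColor(im,cv2.COLOR_RGB2HSV)
P=cloud(d,W)
z=P[:,:,2]
def blob(m,box):
    x0,y0,x1,y1=box;mm=np.zeros(m.shape,np.uint8);mm[y0:y1,x0:x1]=m[y0:y1,x0:x1]
    c=max(cv2.findContours(mm,cv2.RETR_EXTERNAL,cv2.CHAIN_APPROX_NONE)[0],key=cv2.contourArea)
    return c
# depth-based outlines of top faces
m=((z>18)).astype(np.uint8)
c=blob(m,(310,5,480,250))
q=onplane(d,c.reshape(-1,2),26,W)[:,:2].astype(np.float32)
print('cover rect',cv2.minAreaRect(q))
# colour cover
m=((hsv[:,:,0]<25)&(hsv[:,:,2]>120)).astype(np.uint8)
print('cover hsv',hsv[60,360],'table',hsv[60,280],'handle',hsv[140,402],hsv[140,388])
m=((im[:,:,0].astype(int)-im[:,:,2])>6).astype(np.uint8);m=cv2.morphologyEx(m,cv2.MORPH_CLOSE,np.ones((9,9)))
c=blob(m,(315,5,480,250));print('area',cv2.contourArea(c))
q=onplane(d,c.reshape(-1,2),26,W)[:,:2].astype(np.float32);print('cover colour rect',cv2.minAreaRect(q))
m=(z>60).astype(np.uint8);c=blob(m,(370,100,430,175));q=onplane(d,c.reshape(-1,2),66,W)[:,:2].astype(np.float32);print('handle',cv2.minAreaRect(q))
m=(z>42).astype(np.uint8);c=blob(m,(170,140,230,210));q=onplane(d,c.reshape(-1,2),50,W)[:,:2].astype(np.float32);print('sleeve',cv2.minEnclosingCircle(q),c.reshape(-1,2).min(0),c.reshape(-1,2).max(0))
m=(z>43).astype(np.uint8);c=blob(m,(380,174,412,205));q=onplane(d,c.reshape(-1,2),48,W)[:,:2].astype(np.float32);print('spigot',cv2.minEnclosingCircle(q))
print('table z',np.nanmedian(z[100:150,240:300]),'cover z',np.nanmedian(z[50:90,360:420]),np.nanmedian(z[130:145,395:405]))
cr=im[100:220,160:440][:,:,::-1];cv2.imwrite('pics/c2.png',cv2.resize(cr,None,fx=2.85,fy=2.85,interpolation=2))
```

```text
cover rect ((543.9759521484375, 189.55026245117188), (220.63406372070312, 126.09235382080078), 13.315253257751465)
cover hsv [ 22  21 135] table [ 70  12 131] handle [ 13 129  91] [ 12 122  67]
area 24890.5
cover colour rect ((544.083740234375, 189.01327514648438), (220.34005737304688, 126.2372055053711), 13.03698444366455)
handle ((543.8419189453125, 188.39529418945312), (39.11272048950195, 24.30973243713379), 13.543190956115723)
sleeve ((619.2601928710938, -3.683040142059326), 18.90216827392578) [178 160] [213 194]
spigot ((595.2289428710938, 199.4378204345703), 10.573662757873535)
table z 0.3552511869642103 cover z 26.202959592751995 66.18148988190302
```

View pics/c2.png

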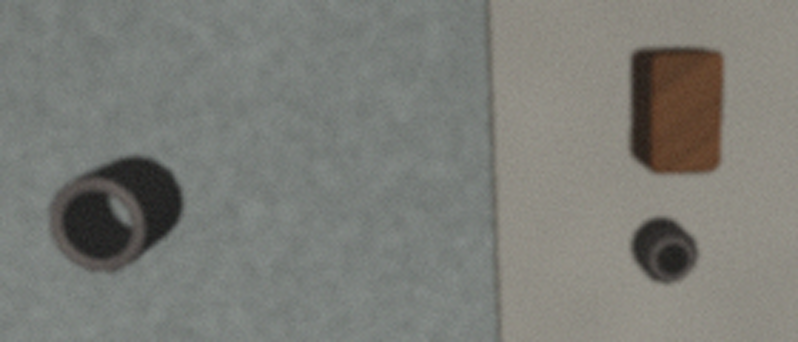

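Run:
```python
from h import *
d=np.load('w2.npz');W=d['W'];g=d['pixels'].astype(int)
print(onplane(d,[(194.0,177.9)],50,W),onplane(d,[(395.1,189.5)],48,W))
z=cloud(d,W)[:,:,2]
# rim: brighter ring pixels of the sleeve
sub=g[155:205,172:222].sum(2)
m=((sub>215)&(abs(z[155:205,172:222]-50)<5)).astype(np.uint8)
c=max(cv2.findContours(m,0,1)[0],key=cv2.contourArea).reshape(-1,2)+[172,155]
e=cv2.fitEllipse(c.astype(np.float32));print(e,onplane(d,[e[0]],50,W))
W0=W.copy()
```

```text
[[619.63558934  -4.85447033  50.        ]] [[595.58939825 200.90326898  48.        ]]
((193.48898315429688, 178.26388549804688), (30.11251449584961, 33.95291519165039), 136.62855529785156) [[620.11015262  -5.34921142  50.        ]]
```

>>> {"name": "send_rows", "arguments": {
  "dp": [
    [10,-60,0],
    [20,-122,0],
    [20.5,-124.5,-40],
    [20.5,-124.5,-90],
    [20.5,-124.5,-130]
  ],
  "rot": [
    [0,0,0.03],
    [0,0,0.053],
    [0,0,0.053],
    [0,0,0.053],
    [0,0,0.053]
  ]
}}

```text
time: 3.0
tool_pos: [619.7, -5.5, 113.6]
tcp_rot: [-180.0, -0.0, 103.2]
ft_force: [0.1, -0.1, -0.2]
finger_gap: 84.7
```

>>> {"name": "send_rows", "arguments": {
  "dp": [
    [0,0,0],
    [0,0,0]
  ],
  "rot": [
    [0,0,0],
    [0,0,0]
  ]
}}

```text
time: 3.25
tool_pos: [621.5, -5.8, 117.5]
tcp_rot: [179.9, 0.0, 103.2]
ft_force: [0.8, 0.8, 0.3]
finger_gap: 85.2
```

```bash
python3 w.py w3
```

```text
3.25 [621.5  -5.8 117.5] [1.7987e+02 4.0000e-02 1.0319e+02] 85.2 [0.8 0.8 0.3] [  -5.   16.   89.    0.   75. -108.]
```

View pics/w3.png

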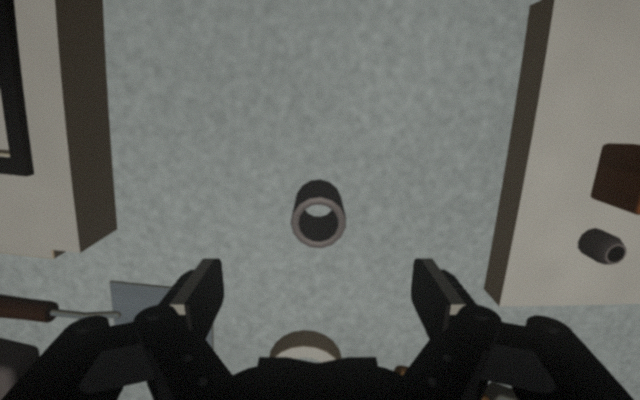

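The sleeve rim is centred at (319,221), between the fingers. The spigot top is at (616,253).

Run:
```python
from h import *
from bench import r
s=r.sense();print(s['tool_pos'])
d=np.load('w3.npz');W=d['W']
print(onplane(d,[(319,221.5)],50,W),onplane(d,[(616,253)],48,W))
```

```text
[622.16318747  -6.03858333 118.30874412]
[[619.45284353  -4.75490855  50.        ]] [[596.05287315 202.09812692  48.        ]]
```

>>> {"name": "send_rows", "arguments": {
  "dp": [
    [0,0,-40],
    [0,0,-70],
    [0,0,-86],
    [0,0,-86],
    [0,0,-86]
  ],
  "rot": [
    [0,0,0],
    [0,0,0],
    [0,0,0],
    [0,0,0],
    [0,0,0]
  ]
}}

```text
time: 3.92
tool_pos: [622.1, -6.6, 31.4]
tcp_rot: [179.8, 0.1, 103.1]
ft_force: [0.3, -0.6, 0.6]
finger_gap: 85.2
```

>>> {"name": "send_rows", "arguments": {
  "dp": [
    [0,0,0],
    [0,0,0],
    [0,0,0],
    [0,0,0],
    [0,0,0]
  ],
  "rot": [
    [0,0,0],
    [0,0,0],
    [0,0,0],
    [0,0,0],
    [0,0,0]
  ],
  "jaw": 25,
  "force": 30
}}

```text
time: 4.55
tool_pos: [621.0, -6.5, 29.9]
tcp_rot: [179.9, 0.0, 103.1]
ft_force: [-0.8, 0.0, 5.3]
finger_gap: 34.7
```

>>> {"name": "send_rows", "arguments": {
  "dp": [
    [0,0,0],
    [0,0,0],
    [0,0,0]
  ],
  "rot": [
    [0,0,0],
    [0,0,0],
    [0,0,0]
  ]
}}

```text
time: 4.92
tool_pos: [621.0, -6.5, 30.0]
tcp_rot: [179.9, 0.0, 103.1]
ft_force: [-0.9, 0.2, 5.8]
finger_gap: 35.1
```

>>> {"name": "send_rows", "arguments": {
  "dp": [
    [0,0,20],
    [0,0,60],
    [0,0,75],
    [0,0,75],
    [0,0,75]
  ],
  "rot": [
    [0,0,0],
    [0,0,0],
    [0,0,0],
    [0,0,0],
    [0,0,0]
  ]
}}

```text
time: 5.55
tool_pos: [619.6, -6.4, 102.8]
tcp_rot: [-179.9, -0.0, 103.1]
ft_force: [0.0, 0.7, -0.7]
finger_gap: 34.8
```

>>> {"name": "send_rows", "arguments": {
  "dp": [
    [-8,60,0],
    [-14,120,0],
    [-20,180,0],
    [-23,200,0],
    [-23,200,0]
  ],
  "rot": [
    [0,0,0],
    [0,0,0],
    [0,0,0],
    [0,0,0],
    [0,0,0]
  ]
}}

```text
time: 6.18
tool_pos: [596.3, 194.6, 102.6]
tcp_rot: [-179.9, 0.0, 103.3]
ft_force: [0.3, -0.5, -0.8]
finger_gap: 34.9
```

>>> {"name": "send_rows", "arguments": {
  "dp": [
    [0,0,0],
    [0,0,0],
    [0,0,0]
  ],
  "rot": [
    [0,0,0],
    [0,0,0],
    [0,0,0]
  ]
}}

```text
time: 6.55
tool_pos: [597.8, 192.3, 104.3]
tcp_rot: [-180.0, 0.0, 103.0]
ft_force: [0.1, 0.2, -0.0]
finger_gap: 34.8
```

```bash
python3 w.py w4
python3 - <<'E'
from bench import r,vision
from h import *
for n in('scene','side'):
    d=vision.snapshot(n);np.savez(n+'4.npz',**d)
    x0,y0=(270,90) if n=='scene' else (200,100)
    cv2.imwrite(f'pics/{n}4.png',cv2.resize(d['pixels'][y0:y0+140,x0:x0+180,::-1],None,fx=4,fy=4,interpolation=2))
for i in range(3):print(np.round(r.sense()['tool_pos'],1))
E
```

```text
6.55 [597.8 192.3 104.3] [-1.8000e+02  1.0000e-02  1.0304e+02] 34.8 [ 0.1  0.2 -0. ] [ 13.  18.  89.  -0.  74. -90.]
[597.8 193.  104.4]
[597.8 193.  104.4]
[597.8 193.  104.4]
```

View pics/w4.png

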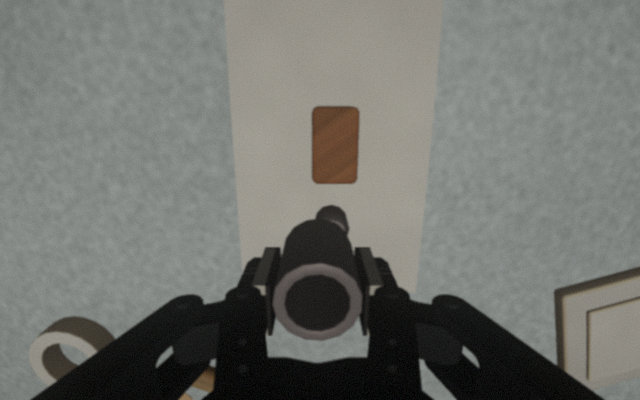

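View pics/scene4.png

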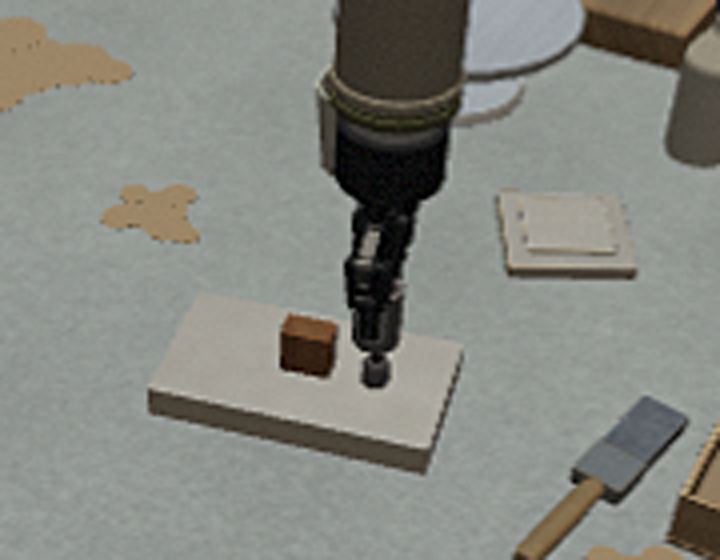

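View pics/side4.png

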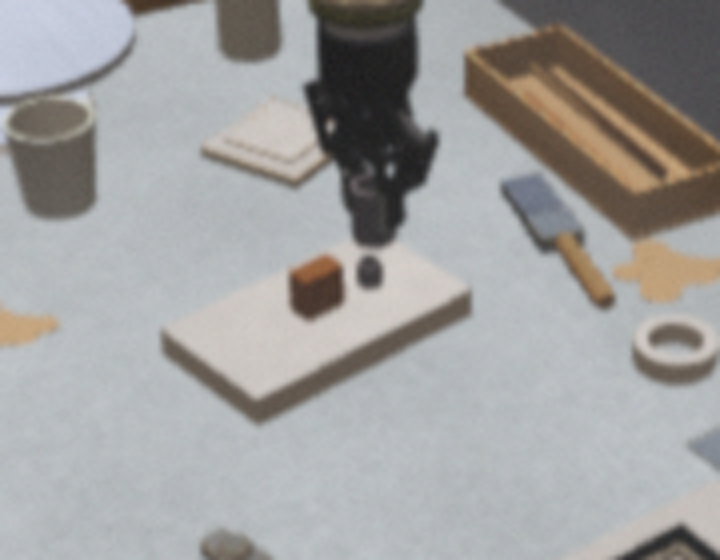

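The sleeve is held upright: wrist rim at (317,300), handle top at (335,145), spigot just ahead of the sleeve at (332,213). Both other pictures show it above and slightly short of the spigot in y.

Run:
```python
from h import *
d=np.load('w4.npz');W=d['W'];im=d['pixels'].astype(int)
z=cloud(d,W)[:,:,2]
print(z[300,280],z[325,317],z[265,317], im[300,280],im[330,317],im[250,317])
sl=np.s_[255:345,262:372]
m=((abs(z[sl]-124)<7)&(im[sl].sum(2)>170)).astype(np.uint8)
for c in sorted(cv2.findContours(m,cv2.RETR_LIST,1)[0],key=cv2.contourArea)[-2:]:
    e=cv2.fitEllipse(cv2.convexHull(c).astype(np.float32));p=np.array(e[0])+[262,255];print(p,e[1],onplane(d,[p],124.5,W))
m=(z>60).astype(np.uint8);m[:,:290]=0;m[:,380:]=0;m[:90]=0;m[200:]=0
c=max(cv2.findContours(m,0,1)[0],key=cv2.contourArea).reshape(-1,2);print('handle',cv2.minAreaRect(onplane(d,c,66,W)[:,:2].astype(np.float32)))
b=np.array([317,300.]);
print('tcp',W[:3,3],onplane(d,[(317,300)],124.5,W))
```

```text
124.98490639375575 120.75345453750886 124.43664792600116 [86 80 79] [58 55 52] [38 36 35]
[317.02710724 302.23560333] (57.76646041870117, 67.64873504638672) [[596.78645173 192.50575877 124.5       ]]
[317.08233261 301.41376495] (77.40826416015625, 89.66854095458984) [[596.42300628 192.44336537 124.5       ]]
handle ((543.3508911132812, 189.4901885986328), (39.05293655395508, 23.65821647644043), 13.096441268920898)
tcp [525.4535154  176.1564815  233.21220417] [[595.81489583 192.26983696 124.5       ]]
```

>>> {"name": "send_rows", "arguments": {
  "dp": [
    [-0.4,8.8,0],
    [-0.4,8.8,-12],
    [-0.4,8.8,-24],
    [-0.4,8.8,-24],
    [-0.4,8.8,-24]
  ],
  "rot": [
    [0,0,0],
    [0,0,0],
    [0,0,0],
    [0,0,0],
    [0,0,0]
  ]
}}

```text
time: 7.32
tool_pos: [597.0, 202.2, 79.9]
tcp_rot: [-180.0, 0.0, 103.1]
ft_force: [-0.3, -0.3, -0.8]
finger_gap: 34.7
```

```bash
python3 w.py w5
python3 - <<'E'
from bench import r,vision
from h import *
o=[]
for n in('scene','side'):
    d=vision.snapshot(n);np.savez(n+'5.npz',**d)
    x0,y0=(320,130) if n=='scene' else (245,125)
    o.append(cv2.resize(d['pixels'][y0:y0+90,x0:x0+65,::-1],None,fx=6,fy=6,interpolation=2))
cv2.imwrite(f'pics/v5.png',np.hstack(o))
E
```

```text
7.325 [597.  202.2  79.9] [-179.96    0.    103.13] 34.7 [-0.3 -0.3 -0.8] [ 14.  20.  89.  -0.  71. -89.]
```

View pics/v5.png

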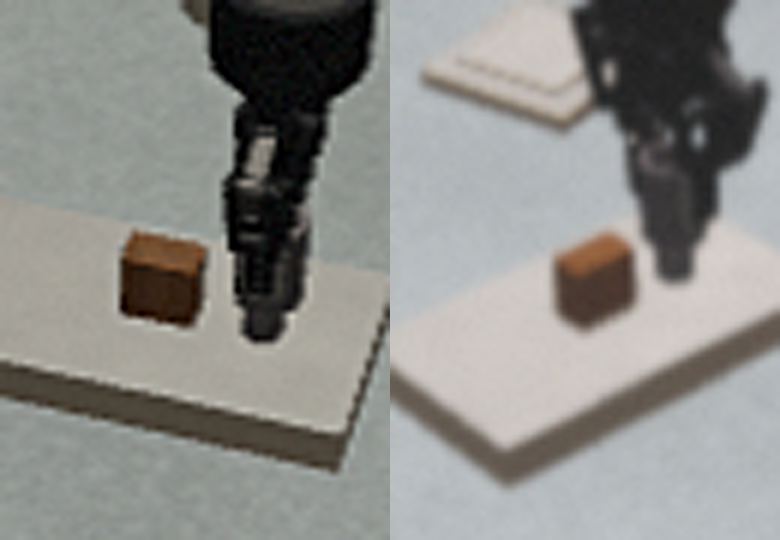

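Both views show the sleeve centred over the spigot: in side they line up at (672,250), and in scene the 1 px offset is only the lens tilt. I'll lower it on gently.

>>> {"name": "send_rows", "arguments": {
  "dp": [
    [0,0,-3],
    [0,0,-6],
    [0,0,-9],
    [0,0,-12],
    [0,0,-12]
  ],
  "rot": [
    [0,0,0],
    [0,0,0],
    [0,0,0],
    [0,0,0],
    [0,0,0]
  ]
}}

```text
time: 8.1
tool_pos: [596.8, 202.3, 67.8]
tcp_rot: [-180.0, 0.0, 103.1]
ft_force: [0.3, -1.4, -0.5]
finger_gap: 35.2
```

>>> {"name": "send_rows", "arguments": {
  "dp": [
    [0,0,-3],
    [0,0,-6],
    [0,0,-9],
    [0,0,-11],
    [0,0,-11]
  ],
  "rot": [
    [0,0,0],
    [0,0,0],
    [0,0,0],
    [0,0,0],
    [0,0,0]
  ]
}}

```text
time: 8.72
tool_pos: [596.9, 202.3, 57.0]
tcp_rot: [-180.0, -0.0, 103.1]
ft_force: [0.7, 0.1, -1.3]
finger_gap: 34.9
```

>>> {"name": "send_rows", "arguments": {
  "dp": [
    [0,0,-1],
    [0,0,-2],
    [0,0,-2],
    [0,0,-2]
  ],
  "rot": [
    [0,0,0],
    [0,0,0],
    [0,0,0],
    [0,0,0]
  ]
}}

```text
time: 9.22
tool_pos: [597.4, 202.4, 55.9]
tcp_rot: [180.0, 0.0, 103.1]
ft_force: [-2.4, -0.4, 5.0]
finger_gap: 34.9
```

>>> {"name": "send_rows", "arguments": {
  "dp": [
    [0,0,-1],
    [0,0,-2],
    [0,0,-2]
  ],
  "rot": [
    [0,0,0],
    [0,0,0],
    [0,0,0]
  ]
}}

```text
time: 9.6
tool_pos: [597.6, 202.4, 55.9]
tcp_rot: [180.0, 0.0, 103.1]
ft_force: [-10.0, -3.3, 19.9]
finger_gap: 34.9
```

>>> {"name": "send_rows", "arguments": {
  "dp": [
    [0,0,2],
    [0,0,2],
    [0,0,2],
    [0,0,2]
  ],
  "rot": [
    [0,0,0],
    [0,0,0],
    [0,0,0],
    [0,0,0]
  ],
  "jaw": 70
}}

```text
time: 10.1
tool_pos: [597.0, 202.3, 54.9]
tcp_rot: [-180.0, 0.0, 103.1]
ft_force: [1.1, -0.3, -0.2]
finger_gap: 69.9
```

>>> {"name": "send_rows", "arguments": {
  "dp": [
    [0,0,30],
    [0,0,70],
    [0,0,110],
    [0,0,110],
    [0,0,110]
  ],
  "rot": [
    [0,0,0],
    [0,0,0],
    [0,0,0],
    [0,0,0],
    [0,0,0]
  ],
  "jaw": 85
}}

```text
time: 10.72
tool_pos: [596.9, 202.3, 164.8]
tcp_rot: [-180.0, 0.0, 103.1]
ft_force: [-0.4, 0.7, 0.1]
finger_gap: 85.0
```

```bash
python3 w.py w6
python3 - <<'E'
from bench import r,vision
from h import *
o=[]
for n in('scene','side'):
    d=vision.snapshot(n);np.savez(n+'6.npz',**d)
    x0,y0=(320,130) if n=='scene' else (245,125)
    o.append(cv2.resize(d['pixels'][y0:y0+90,x0:x0+65,::-1],None,fx=6,fy=6,interpolation=2))
cv2.imwrite(f'pics/v6.png',np.hstack(o))
E
```

```text
10.725 [596.9 202.3 164.8] [-179.98    0.    103.14] 85.0 [-0.4  0.7  0.1] [ 14.  15.  85.  -0.  80. -89.]
```

View pics/v6.png

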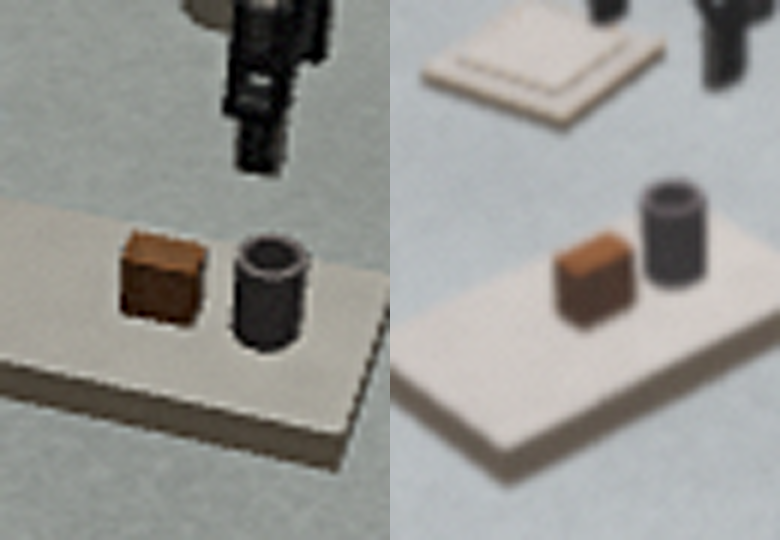

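View pics/w6.png

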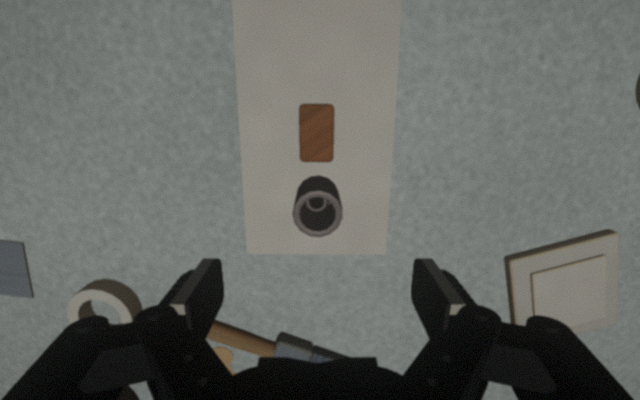

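The sleeve stands on the spigot in all three views, with the spigot visible inside it at (317,203) in the wrist picture. Next I'll measure its height and the handle pose.

Run:
```python
from h import *
d=np.load('w6.npz');W=d['W'];im=d['pixels'].astype(int)
z=cloud(d,W)[:,:,2]
sl=z[180:240,290:345];m=(sl>70)
print('rim z',np.nanmedian(sl[m]),m.sum(),'cover',np.nanmedian(z[90:200,255:290]))
m=((z>71)&(im.sum(2)>190)).astype(np.uint8);k=np.zeros_like(m);k[180:245,285:350]=m[180:245,285:350]
c=max(cv2.findContours(k,0,1)[0],key=cv2.contourArea);e=cv2.fitEllipse(cv2.convexHull(c).astype(np.float32));print(e,onplane(d,[e[0]],76,W))
m=(z>60).astype(np.uint8);m[:,:290]=0;m[:,350:]=0;m[:90]=0;m[167:]=0
c=max(cv2.findContours(m,0,1)[0],key=cv2.contourArea).reshape(-1,2);print('handle',cv2.minAreaRect(onplane(d,c,66,W)[:,:2].astype(np.float32)))
m=((z>20)&(z<33)).astype(np.uint8);m[:,:220]=0;m[:,410:]=0;m[262:]=0;m=cv2.morphologyEx(m,cv2.MORPH_CLOSE,np.ones((5,5)))
c=max(cv2.findContours(m,0,1)[0],key=cv2.contourArea).reshape(-1,2)
p=onplane(d,c,26,W)
for lo,hi,side in((30,250,0),(30,250,1)):
    rows=np.arange(lo,hi,5);pts=[]
    for v in rows:
        xs=c[c[:,1]==v,0]
        if len(xs): pts.append((xs.min() if side==0 else xs.max(),v))
    q=onplane(d,pts,26,W)[:,:2].astype(np.float32);l=cv2.fitLine(q,cv2.DIST_HUBER,0,.01,.01).ravel();print('edge yaw',np.degrees(np.arctan2(l[1],l[0])),l[2:])
```

```text
rim z 75.90978707884878 1120 cover 26.36666367945429
((317.5645446777344, 213.5735321044922), (46.82969284057617, 49.7588005065918), 94.63746643066406) [[596.78339118 202.91586746  76.        ]]
handle ((543.148193359375, 189.65496826171875), (39.23396301269531, 23.75214385986328), 13.167069435119629)
edge yaw 13.157603 [546.6988  126.34966]
edge yaw 12.770655 [527.96625 249.37987]
```

Sleeve rim is at 75.9 mm, so it is seated. Before taking the cover I'll measure the base with the wrist camera.

>>> {"name": "send_rows", "arguments": {
  "dp": [
    [5,-55,20],
    [12,-115,50],
    [20,-175,80],
    [25,-230,80],
    [30,-290,80]
  ],
  "rot": [
    [0,0,0],
    [0,0,0],
    [0,0,0],
    [0,0,0],
    [0,0,0]
  ]
}}

```text
time: 11.5
tool_pos: [627.1, -89.5, 245.1]
tcp_rot: [-180.0, -0.0, 103.2]
ft_force: [-0.4, 0.7, -1.1]
finger_gap: 85.1
```

>>> {"name": "send_rows", "arguments": {
  "dp": [
    [5,-55,0],
    [10,-110,0],
    [13,-155,0],
    [13,-155,0],
    [13,-155,0]
  ],
  "rot": [
    [0,0,0],
    [0,0,0],
    [0,0,0],
    [0,0,0],
    [0,0,0]
  ]
}}

```text
time: 12.12
tool_pos: [639.7, -242.2, 243.9]
tcp_rot: [-179.9, -0.1, 103.1]
ft_force: [0.5, 0.4, -0.6]
finger_gap: 85.0
```

>>> {"name": "send_rows", "arguments": {
  "dp": [
    [0,0,0],
    [0,0,0]
  ],
  "rot": [
    [0,0,0],
    [0,0,0]
  ]
}}

```text
time: 12.38
tool_pos: [640.4, -241.4, 245.4]
tcp_rot: [180.0, -0.0, 103.2]
ft_force: [0.0, -0.1, -0.2]
finger_gap: 85.1
```

```bash
python3 w.py w7
```

```text
12.375 [ 640.4 -241.4  245.4] [179.99  -0.   103.22] 85.1 [ 0.  -0.1 -0.2] [ -25.   21.   70.    0.   89. -128.]
```

View pics/w7.png

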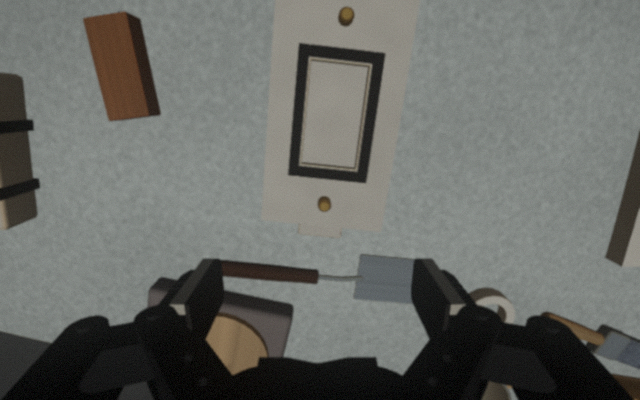

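The base is clear: pin0 at (346,15), pin1 at (324,204), gasket frame around (337,112), foot at (320,229).

Run:
```python
from h import *
d=np.load('w7.npz');W=d['W'];im=d['pixels'];hsv=cv2.cvtColor(im,cv2.COLOR_RGB2HSV).astype(int)
z=cloud(d,W)[:,:,2]
print(hsv[15,346],hsv[204,324],hsv[204,290],hsv[15,300])
pp=[]
for (u,v) in((346,15),(324,204)):
    y0=max(v-13,0);s=hsv[y0:v+14,u-13:u+14]
    m=((s[:,:,1]>75)&(s[:,:,0]<35)).astype(np.uint8)
    c=max(cv2.findContours(m,0,1)[0],key=cv2.contourArea)
    M=cv2.moments(c);cx,cy=M['m10']/M['m00']+u-13,M['m01']/M['m00']+y0
    x,y,w,h=cv2.boundingRect(c);print('blob',cx,cy,w,h,onplane(d,[(cx,cy)],54,W),'ztop',np.nanmax(z[v-3:v+4,u-3:u+4]))
    o=cv2.resize(im[y0:v+14,u-13:u+14,::-1],(390,390),interpolation=2);pp.append(o)
cv2.imwrite('pics/pins7.png',np.hstack(pp))
# gasket
m=(hsv[:,:,2]<40).astype(np.uint8);m[:30]=0;m[190:]=0;m[:,:280]=0;m[:,395:]=0
c=max(cv2.findContours(m,0,1)[0],key=cv2.contourArea).reshape(-1,2);print('gasket',cv2.minAreaRect(onplane(d,c,51,W)[:,:2].astype(np.float32)))
# edges of top face
m=((abs(z-46)<6)).astype(np.uint8);m[:,:250]=0;m[:,430:]=0;m[:2]=0;m=cv2.morphologyEx(m,cv2.MORPH_CLOSE,np.ones((25,25)))
c=max(cv2.findContours(m,0,1)[0],key=cv2.contourArea).reshape(-1,2)
for f in(min,max):
    pts=[(f(c[c[:,1]==v,0]),v) for v in range(20,205,5) if (c[:,1]==v).any()]
    q=onplane(d,pts,45,W)[:,:2].astype(np.float32);l=cv2.fitLine(q,cv2.DIST_HUBER,0,.01,.01).ravel();print('edge',np.degrees(np.arctan2(l[1],l[0])),l[2:])
```

```text
[ 20 137 115] [ 19 140 122] [ 22  19 151] [ 25  19 145]
blob 345.8769513314968 15.685032139577592 15 18 [[ 488.52443527 -250.74832488   54.        ]] ztop 63.00522437465082
blob 323.8604992657856 203.69897209985317 11 14 [[ 662.37664274 -228.89260526   54.        ]] ztop 63.02415095618261
gasket ((575.4525146484375, -239.71078491210938), (121.01235961914062, 77.22142028808594), 7.288635730743408)
edge 7.40968 [ 586.5368 -303.244 ]
edge 7.042401 [ 526.0889 -180.9509]
```

View pics/pins7.png

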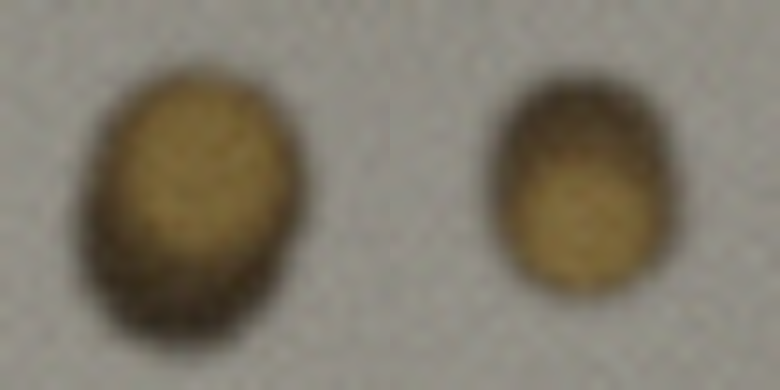

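Run:
```python
from h import *
d=np.load('w7.npz');W=d['W']
p=onplane(d,[(346.6,12.6),(323.9,205.7)],61,W);print(p,p.mean(0),np.linalg.norm(p[1]-p[0]),np.degrees(np.arctan2(*(p[1]-p[0])[[1,0]])))
P=np.array([576,-240,61.])
```

```text
[[ 487.74990321 -250.9033503    61.        ]
 [ 662.35545954 -228.99053744   61.        ]] [ 575.05268137 -239.94694387   61.        ] 175.97520186299255 7.153162173432855
```

Base centre is at (575.1,-239.9), yaw 7.2°, and the pin spacing of 176.0 matches. Now back to the handle.

>>> {"name": "send_rows", "arguments": {
  "dp": [
    [-12,55,0],
    [-24,110,0],
    [-36,165,0],
    [-48,220,0],
    [-60,275,0]
  ],
  "rot": [
    [0,0,0],
    [0,0,0],
    [0,0,0],
    [0,0,0],
    [0,0,0]
  ]
}}

```text
time: 13.05
tool_pos: [579.5, 34.5, 245.7]
tcp_rot: [180.0, 0.0, 103.2]
ft_force: [0.8, 0.1, 1.2]
finger_gap: 84.9
```

>>> {"name": "send_rows", "arguments": {
  "dp": [
    [-12,50,-20],
    [-24,104,-40],
    [-36.5,156,-60],
    [-36.5,156,-80],
    [-36.5,156,-80]
  ],
  "rot": [
    [0,0,0],
    [0,0,0],
    [0,0,0],
    [0,0,0],
    [0,0,0]
  ]
}}

```text
time: 13.68
tool_pos: [542.2, 188.1, 163.3]
tcp_rot: [-179.8, 0.0, 103.2]
ft_force: [-0.5, -1.3, 0.5]
finger_gap: 85.2
```

>>> {"name": "send_rows", "arguments": {
  "dp": [
    [0,0,0],
    [0,0,0]
  ],
  "rot": [
    [0,0,0],
    [0,0,0]
  ]
}}

```text
time: 13.92
tool_pos: [544.8, 187.4, 166.6]
tcp_rot: [179.9, 0.0, 103.0]
ft_force: [0.7, 0.0, -0.2]
finger_gap: 85.0
```

```bash
python3 w.py w8
```

```text
13.925 [544.8 187.4 166.6] [179.88   0.   103.03] 85.0 [ 0.7  0.  -0.2] [ 14.   7.  95.  -0.  79. -89.]
```

View pics/w8.png

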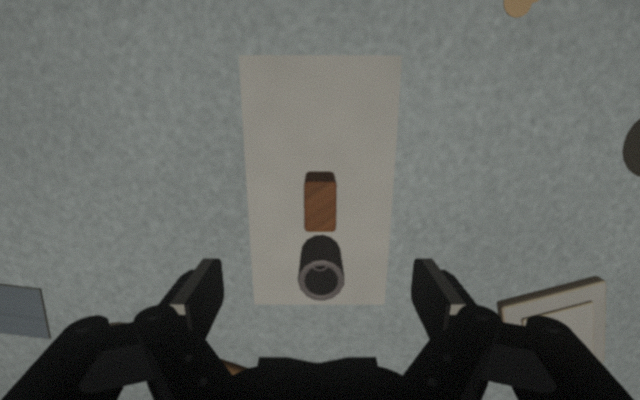

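The handle top is at (320,205), centred between the fingers, and the sleeve is at (321,280). I'll let the arm settle, then descend.

>>> {"name": "send_rows", "arguments": {
  "dp": [
    [0,0,-50],
    [0,0,-50],
    [0,0,-50],
    [0,0,-50]
  ],
  "rot": [
    [0,0,0],
    [0,0,0],
    [0,0,0],
    [0,0,0]
  ]
}}

```text
time: 14.48
tool_pos: [545.1, 188.6, 117.7]
tcp_rot: [179.8, -0.0, 103.1]
ft_force: [1.0, 0.3, 0.7]
finger_gap: 84.7
```

```bash
python3 w.py w9
python3 - <<'E'
from h import *
d=np.load('w9.npz');W=d['W']
z=cloud(d,W)[:,:,2]
m=((z>60)&(z<72)).astype(np.uint8);m[:,:285]=0;m[:,360:]=0;m[:100]=0;m[262:]=0
c=max(cv2.findContours(m,0,1)[0],key=cv2.contourArea).reshape(-1,2);print(c.min(0),c.max(0),'handle',cv2.minAreaRect(onplane(d,c,66,W)[:,:2].astype(np.float32)))
E
```

```text
14.475 [545.1 188.6 117.7] [179.81  -0.   103.12] 84.7 [1.  0.3 0.7] [ 14.   9.  97.  -0.  74. -89.]
[299 197] [339 260] handle ((542.344482421875, 189.45059204101562), (40.17580795288086, 23.649799346923828), 13.174419403076172)
```

>>> {"name": "send_rows", "arguments": {
  "dp": [
    [-1,0.5,-30],
    [-1.5,0.5,-55],
    [-1.5,0.5,-68],
    [-1.5,0.5,-68],
    [-1.5,0.5,-68]
  ],
  "rot": [
    [0,0,0],
    [0,0,0],
    [0,0,0],
    [0,0,0],
    [0,0,0]
  ]
}}

```text
time: 15.15
tool_pos: [543.2, 189.1, 48.7]
tcp_rot: [179.9, -0.0, 103.1]
ft_force: [-0.3, 0.4, -0.0]
finger_gap: 85.0
```

>>> {"name": "send_rows", "arguments": {
  "dp": [
    [0,0,0],
    [0,0,0],
    [0,0,0],
    [0,0,0],
    [0,0,0]
  ],
  "rot": [
    [0,0,0],
    [0,0,0],
    [0,0,0],
    [0,0,0],
    [0,0,0]
  ],
  "jaw": 10,
  "force": 100
}}

```text
time: 15.78
tool_pos: [542.5, 188.9, 47.8]
tcp_rot: [180.0, 0.0, 103.1]
ft_force: [-1.7, -0.7, 4.2]
finger_gap: 22.7
```

>>> {"name": "send_rows", "arguments": {
  "dp": [
    [0,0,0],
    [0,0,0],
    [0,0,0]
  ],
  "rot": [
    [0,0,0],
    [0,0,0],
    [0,0,0]
  ]
}}

```text
time: 16.15
tool_pos: [542.5, 188.9, 47.8]
tcp_rot: [180.0, 0.0, 103.1]
ft_force: [-0.6, -1.9, 5.3]
finger_gap: 22.5
```

>>> {"name": "send_rows", "arguments": {
  "dp": [
    [0,0,8],
    [0,0,25],
    [0,0,50],
    [0,0,75],
    [0,0,95]
  ],
  "rot": [
    [0,0,0],
    [0,0,0],
    [0,0,0],
    [0,0,0],
    [0,0,0]
  ]
}}

```text
time: 16.77
tool_pos: [542.3, 188.9, 144.0]
tcp_rot: [179.9, -0.0, 103.1]
ft_force: [-4.3, -1.3, -7.8]
finger_gap: 22.5
```

>>> {"name": "send_rows", "arguments": {
  "dp": [
    [0,0,0],
    [0,0,0]
  ],
  "rot": [
    [0,0,0],
    [0,0,0]
  ]
}}

```text
time: 17.02
tool_pos: [541.5, 188.7, 141.3]
tcp_rot: [-179.9, 0.0, 103.1]
ft_force: [4.7, 0.9, -7.8]
finger_gap: 23.1
```

```bash
python3 w.py w10
python3 - <<'E'
from bench import r,vision
from h import *
o=[]
for n in('scene','side'):
    d=vision.snapshot(n);np.savez(n+'10.npz',**d)
    x0,y0=(290,90) if n=='scene' else (220,90)
    o.append(cv2.resize(d['pixels'][y0:y0+120,x0:x0+120,::-1],None,fx=3.3,fy=3.3,interpolation=2))
cv2.imwrite(f'pics/v10.png',np.hstack(o))
E
```

```text
17.025 [541.5 188.7 141.3] [-179.92    0.    103.13] 23.1 [ 4.7  0.9 -7.8] [ 14.   8.  96.   0.  76. -89.]
```

View pics/v10.png

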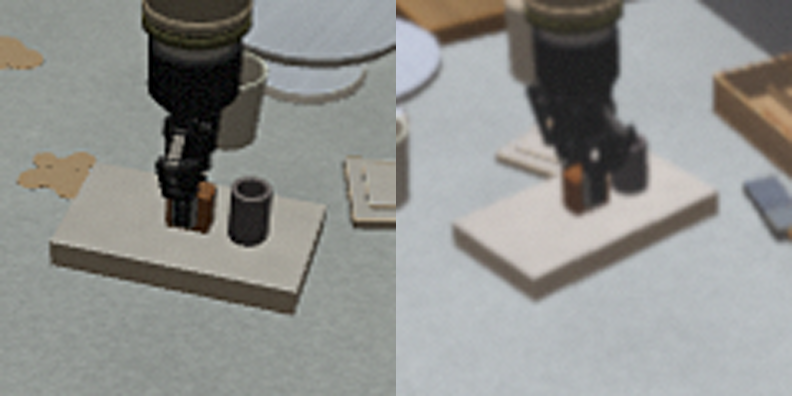

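View pics/w10.png

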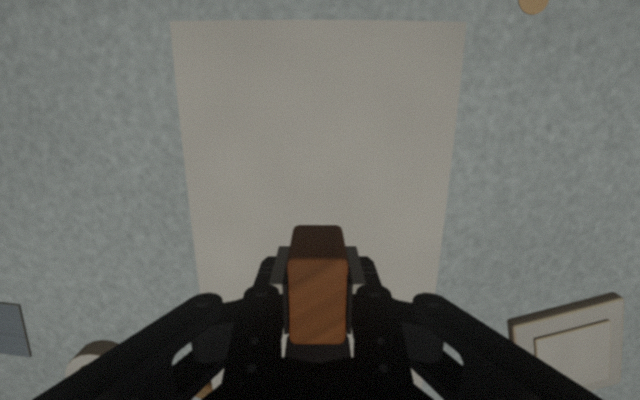

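The cover is held level with the sleeve still on. In the wrist picture its -x edge runs (171,22)–(463,20) and the handle top spans (287–350, 260–345). Now I'll compute its pose in the hand.

Run:
```python
from h import *
d=np.load('w10.npz');T=d['T_tool_cam'];P=cloud(d,T);im=d['pixels'].astype(int)
Q=P[40:220,200:430].reshape(-1,3);Q=Q[np.isfinite(Q).all(1)];Q=Q[abs(Q[:,2]-np.median(Q[:,2]))<8]
A=np.c_[Q[:,:2],np.ones(len(Q))];k=np.linalg.lstsq(A,Q[:,2],rcond=None)[0];print('plane z=ax+by+c',k,'deg',np.degrees(k[:2]))
zt=21.8
m=((im[:,:,0]-im[:,:,2])>6).astype(np.uint8);m=cv2.morphologyEx(m,cv2.MORPH_CLOSE,np.ones((5,5)))
m=cv2.morphologyEx(m,cv2.MORPH_OPEN,np.ones((5,5)))
def fit(p):
    q=onplane(d,p,zt,T)[:,:2].astype(np.float32);return cv2.fitLine(q,cv2.DIST_HUBER,0,.01,.01).ravel()
top=[(u,np.flatnonzero(m[:150,u])[0]) for u in range(190,450,5) if m[:150,u].any()]
L=[(np.flatnonzero(m[v,100:320])[0]+100,v) for v in range(35,230,5)]
Rr=[(np.flatnonzero(m[v,320:520])[-1]+320,v) for v in range(35,230,5)]
for n,p in(('top',top),('L',L),('R',Rr)):
    l=fit(p);print(n,l,np.degrees(np.arctan2(l[1],l[0])))
h=((im[:,:,0]-im[:,:,2]>40)&(im[:,:,0]>90)).astype(np.uint8)
c=max(cv2.findContours(h,0,1)[0],key=cv2.contourArea).reshape(-1,2);print(c.min(0),c.max(0),cv2.minAreaRect(onplane(d,c,-18.2,T)[:,:2].astype(np.float32)))
```

```text
plane z=ax+by+c [1.33324631e-03 1.02612868e-03 2.14841846e+01] deg [0.07638939 0.05879284]
top [ 9.99996185e-01  2.76316563e-03 -4.52764559e+00 -1.08197495e+02] 0.15831792
L [ 4.7250188e-04  9.9999988e-01 -6.1867867e+01 -6.3815208e+01] 89.97292
R [ 2.1234297e-03 -9.9999774e-01  6.2877712e+01 -6.5816246e+01] -89.878334
[290 261] [346 317] ((0.6784915924072266, -4.90606689453125), (11.642739295959473, 30.946292877197266), 54.59494400024414)
```

The cover is level in the hand, with its centre 1.8 mm ahead of the TCP. The target TCP is (558.5,-242.5), yaw 97.2, which is 15 mm short of home along the base's x.

>>> {"name": "send_rows", "arguments": {
  "dp": [
    [1,-25,0],
    [3,-65,0],
    [5,-110,0],
    [7,-155,0],
    [9,-200,0]
  ],
  "rot": [
    [0,0,-0.01],
    [0,0,-0.02],
    [0,0,-0.03],
    [0,0,-0.04],
    [0,0,-0.05]
  ]
}}

```text
time: 17.8
tool_pos: [550.6, -12.5, 141.4]
tcp_rot: [-179.9, -0.0, 100.3]
ft_force: [-3.2, 0.0, -10.1]
finger_gap: 22.8
```

>>> {"name": "send_rows", "arguments": {
  "dp": [
    [2,-45,0],
    [4,-90,0],
    [6,-135,0],
    [7,-180,0],
    [7,-215,0]
  ],
  "rot": [
    [0,0,-0.01],
    [0,0,-0.02],
    [0,0,-0.03],
    [0,0,-0.04],
    [0,0,-0.053]
  ]
}}

```text
time: 18.42
tool_pos: [557.5, -227.9, 141.2]
tcp_rot: [-179.9, -0.0, 97.2]
ft_force: [5.0, 1.8, -6.5]
finger_gap: 22.5
```

>>> {"name": "send_rows", "arguments": {
  "dp": [
    [0,-8,0],
    [0,-15,0],
    [0,-15,0],
    [0,-15,0],
    [0,-15,0]
  ],
  "rot": [
    [0,0,0],
    [0,0,0],
    [0,0,0],
    [0,0,0],
    [0,0,0]
  ]
}}

```text
time: 19.05
tool_pos: [558.3, -240.4, 142.4]
tcp_rot: [180.0, -0.0, 97.3]
ft_force: [5.2, 1.2, -8.4]
finger_gap: 22.7
```

```bash
python3 w.py w11
python3 - <<'E'
from bench import r,vision
from h import *
print(r.sense()['tool_pos'])
o=[]
for n in('scene','side'):
    d=vision.snapshot(n);np.savez(n+'11.npz',**d)
    x0,y0=(190,190) if n=='scene' else (280,150)
    o.append(cv2.resize(d['pixels'][y0:y0+150,x0:x0+150,::-1],None,fx=2.66,fy=2.66,interpolation=2))
cv2.imwrite(f'pics/v11.png',np.hstack(o))
E
```

```text
19.05 [ 558.3 -240.4  142.4] [180.    -0.    97.29] 22.7 [ 5.2  1.2 -8.4] [ -28.   13.   90.    0.   77. -125.]
[ 558.31038084 -240.48666743  142.36707274]
```

View pics/v11.png

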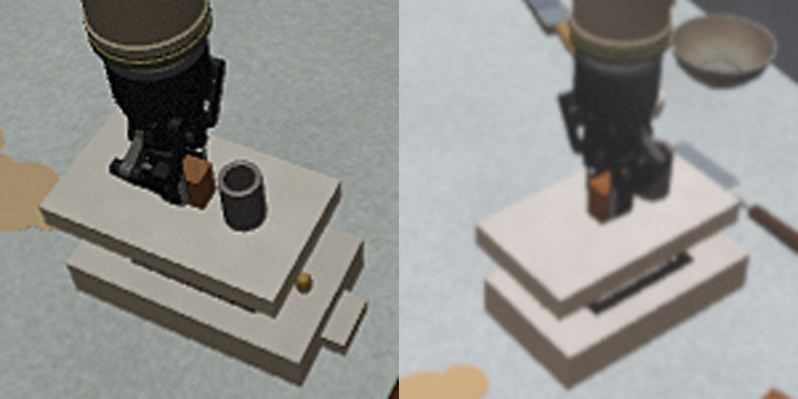

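View pics/w11.png

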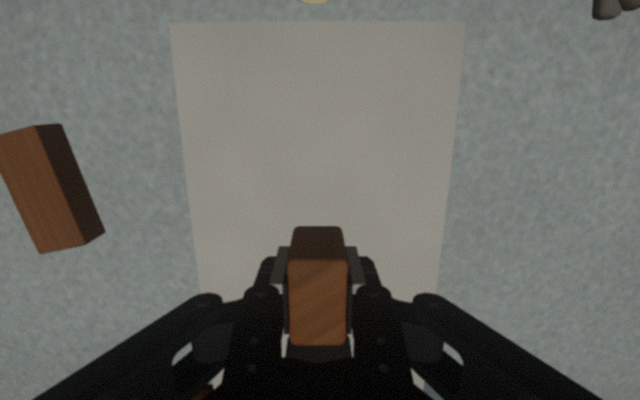

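Both views show the cover above the base, level and parallel, set back from the foot end, with pin1 visible at (303,282) in the scene crop. Lowering.

>>> {"name": "send_rows", "arguments": {
  "dp": [
    [0,-1.8,-8],
    [0,-1.8,-18],
    [0,-1.8,-26],
    [0,-1.8,-30],
    [0,-1.8,-30]
  ],
  "rot": [
    [0,0,0],
    [0,0,0],
    [0,0,0],
    [0,0,0],
    [0,0,0]
  ]
}}

```text
time: 19.82
tool_pos: [557.8, -242.8, 111.6]
tcp_rot: [-180.0, -0.0, 97.2]
ft_force: [3.8, 0.6, -2.1]
finger_gap: 22.7
```

>>> {"name": "send_rows", "arguments": {
  "dp": [
    [0,0,-1],
    [0,0,-2],
    [0,0,-3],
    [0,0,-3]
  ],
  "rot": [
    [0,0,0],
    [0,0,0],
    [0,0,0],
    [0,0,0]
  ]
}}

```text
time: 20.32
tool_pos: [558.1, -243.0, 109.3]
tcp_rot: [-180.0, -0.0, 97.2]
ft_force: [-5.7, -0.5, -11.3]
finger_gap: 22.9
```

>>> {"name": "send_rows", "arguments": {
  "dp": [
    [0,0,0],
    [0,0,0]
  ],
  "rot": [
    [0,0,0],
    [0,0,0]
  ]
}}

```text
time: 20.58
tool_pos: [558.2, -243.0, 109.3]
tcp_rot: [180.0, 0.0, 97.2]
ft_force: [1.7, 0.7, -3.2]
finger_gap: 22.6
```

>>> {"name": "send_rows", "arguments": {
  "dp": [
    [0,0,-0.7],
    [0,0,-0.7],
    [0,0,-0.7]
  ],
  "rot": [
    [0,0,0],
    [0,0,0],
    [0,0,0]
  ]
}}

```text
time: 20.95
tool_pos: [558.2, -243.0, 108.6]
tcp_rot: [180.0, 0.0, 97.2]
ft_force: [-4.0, 0.1, -6.0]
finger_gap: 23.0
```

>>> {"name": "send_rows", "arguments": {
  "dp": [
    [0,0,-0.7],
    [0,0,-0.7],
    [0,0,-0.7]
  ],
  "rot": [
    [0,0,0],
    [0,0,0],
    [0,0,0]
  ]
}}

```text
time: 21.32
tool_pos: [558.8, -243.2, 108.6]
tcp_rot: [179.9, 0.0, 97.2]
ft_force: [2.3, -0.9, -3.3]
finger_gap: 22.6
```

>>> {"name": "send_rows", "arguments": {
  "dp": [
    [0,0,0],
    [0,0,0]
  ],
  "rot": [
    [0,0,0],
    [0,0,0]
  ]
}}

```text
time: 21.58
tool_pos: [558.7, -243.2, 108.6]
tcp_rot: [179.9, 0.0, 97.2]
ft_force: [1.8, 0.1, 1.6]
finger_gap: 22.6
```

The cover rests on the pins: z stopped at 108.6, which puts it at about 60.8 mm, with contact force. Hold briefly, then slide.

>>> {"name": "send_rows", "arguments": {
  "dp": [
    [0,0,-0.3],
    [0,0,-0.3]
  ],
  "rot": [
    [0,0,0],
    [0,0,0]
  ]
}}

```text
time: 21.82
tool_pos: [559.0, -243.2, 108.5]
tcp_rot: [179.9, 0.1, 97.2]
ft_force: [4.1, 0.5, 3.4]
finger_gap: 22.5
```

Run:
```python
from bench import r,vision
from h import *
s=r.sense();print(s['tool_pos'],s['ft_force'],s['wrist_torque'])
o=[]
for n in('scene','side'):
    d=vision.snapshot(n);np.savez(n+'12.npz',**d)
    x0,y0=(190,190) if n=='scene' else (280,150)
    o.append(cv2.resize(d['pixels'][y0:y0+150,x0:x0+150,::-1],None,fx=2.66,fy=2.66,interpolation=2))
cv2.imwrite(f'pics/v12.png',np.hstack(o))
```

```text
[ 558.96543506 -243.15467619  108.51843855] [4.10805529 0.4862661  3.37767703] [ 0.07916005 -0.52485904 -0.03021851]
```

View pics/v12.png

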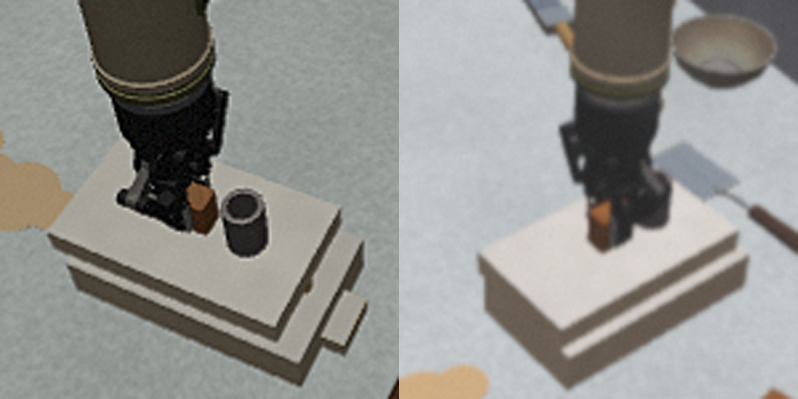

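The cover sits on the pins, level, short of the foot end. Sliding 12 mm first.

>>> {"name": "send_rows", "arguments": {
  "dp": [
    [2.5,0.3,0],
    [5,0.6,0],
    [7.5,0.9,0],
    [10,1.3,0],
    [12,1.7,0]
  ],
  "rot": [
    [0,0,0],
    [0,0,0],
    [0,0,0],
    [0,0,0],
    [0,0,0]
  ]
}}

```text
time: 22.55
tool_pos: [568.5, -242.1, 108.0]
tcp_rot: [-179.8, 0.0, 97.2]
ft_force: [-7.0, -1.3, 7.1]
finger_gap: 22.6
```

>>> {"name": "send_rows", "arguments": {
  "dp": [
    [0.7,0.2,0],
    [1.4,0.4,-0.4],
    [2,0.6,-0.8],
    [2.5,0.7,-1.2],
    [2.5,0.7,-1.2]
  ],
  "rot": [
    [0,0,0],
    [0,0,0],
    [0,0,0],
    [0,0,0],
    [0,0,0]
  ]
}}

```text
time: 23.18
tool_pos: [572.3, -240.4, 105.9]
tcp_rot: [-180.0, -0.0, 97.2]
ft_force: [0.7, -1.0, -5.8]
finger_gap: 22.4
```

Dropping: z is following the command and the contact force has gone. Lower further.

>>> {"name": "send_rows", "arguments": {
  "dp": [
    [0.4,0,-1.5],
    [0.7,0,-3],
    [0.7,0,-5],
    [0.7,0,-6.5],
    [0.7,0,-6.5]
  ],
  "rot": [
    [0,0,0],
    [0,0,0],
    [0,0,0],
    [0,0,0],
    [0,0,0]
  ]
}}

```text
time: 23.8
tool_pos: [573.2, -240.5, 99.7]
tcp_rot: [-180.0, -0.0, 97.2]
ft_force: [-4.0, -0.7, -10.6]
finger_gap: 22.5
```

>>> {"name": "send_rows", "arguments": {
  "dp": [
    [0,0,0],
    [0,0,0]
  ],
  "rot": [
    [0,0,0],
    [0,0,0]
  ]
}}

```text
time: 24.05
tool_pos: [573.4, -240.6, 100.0]
tcp_rot: [180.0, 0.0, 97.2]
ft_force: [5.2, 1.6, -4.3]
finger_gap: 22.5
```

>>> {"name": "send_rows", "arguments": {
  "dp": [
    [0,0,-1],
    [0,0,-2],
    [0,0,-3],
    [0,0,-4],
    [0,0,-4]
  ],
  "rot": [
    [0,0,0],
    [0,0,0],
    [0,0,0],
    [0,0,0],
    [0,0,0]
  ],
  "force": 115
}}

```text
time: 24.68
tool_pos: [573.4, -240.7, 96.1]
tcp_rot: [180.0, 0.0, 97.2]
ft_force: [-4.7, -0.9, 5.8]
finger_gap: 22.8
```

>>> {"name": "send_rows", "arguments": {
  "dp": [
    [0,0,-1],
    [0,0,-2],
    [0,0,-2.5],
    [0,0,-2.5]
  ],
  "rot": [
    [0,0,0],
    [0,0,0],
    [0,0,0],
    [0,0,0]
  ]
}}

```text
time: 25.18
tool_pos: [572.3, -240.4, 92.6]
tcp_rot: [-179.9, -0.1, 97.2]
ft_force: [3.2, 1.2, -7.6]
finger_gap: 22.7
```

>>> {"name": "send_rows", "arguments": {
  "dp": [
    [0,0,0],
    [0,0,0]
  ],
  "rot": [
    [0,0,0],
    [0,0,0]
  ]
}}

```text
time: 25.42
tool_pos: [574.2, -240.3, 93.6]
tcp_rot: [179.9, 0.0, 97.2]
ft_force: [-3.8, 1.6, 7.1]
finger_gap: 22.9
```

>>> {"name": "send_rows", "arguments": {
  "dp": [
    [0,0,0],
    [0,0,0]
  ],
  "rot": [
    [0,0,0],
    [0,0,0]
  ]
}}

```text
time: 25.68
tool_pos: [572.9, -240.5, 93.3]
tcp_rot: [-179.9, -0.0, 97.2]
ft_force: [-3.5, 0.1, -1.4]
finger_gap: 22.2
```

```bash
python3 w.py w13
python3 - <<'E'
from bench import r,vision
from h import *
o=[]
for n in('scene','side'):
    d=vision.snapshot(n);np.savez(n+'13.npz',**d)
    x0,y0=(190,190) if n=='scene' else (280,150)
    o.append(cv2.resize(d['pixels'][y0:y0+150,x0:x0+150,::-1],None,fx=2.66,fy=2.66,interpolation=2))
cv2.imwrite(f'pics/v13.png',np.hstack(o))
d=np.load('w13.npz');T=d['T_tool_cam'];P=cloud(d,T)
Q=P[40:220,200:430].reshape(-1,3);Q=Q[np.isfinite(Q).all(1)];Q=Q[abs(Q[:,2]-np.median(Q[:,2]))<8]
A=np.c_[Q[:,:2],np.ones(len(Q))];print(np.linalg.lstsq(A,Q[:,2],rcond=None)[0])
E
```

```text
25.675 [ 572.9 -240.5   93.3] [-1.7994e+02 -1.0000e-02  9.7240e+01] 22.2 [-3.5  0.1 -1.4] [ -27.   17.   90.   -0.   72. -125.]
[ 2.44303924e-03 -2.47630454e-02  1.40355640e+01]
```

View pics/v13.png

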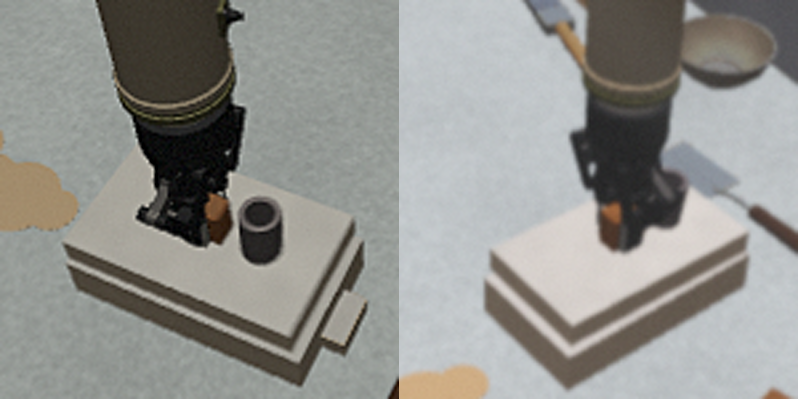

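View pics/w13.png

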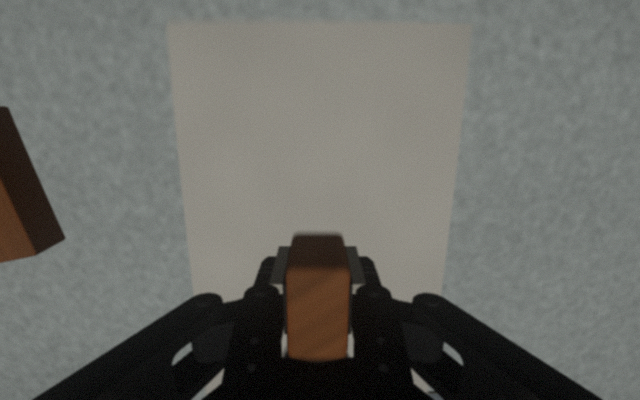

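The wrist picture shows the cover has ridden about 7.5 mm up in the grip. Its top is now 14.0 mm ahead of the TCP, so the fingertips touch it, and the spigot end is about 1.4° high. The scene crop also shows a gap at the foot end, so pin1 is probably catching. I'll measure the lateral pose.

```bash
cat > cov.py <<'E'
import sys
from h import *
def run(n,verbose=True):
    d=np.load(n+'.npz');T=d['T_tool_cam'];W=d['W'];im=d['pixels'].astype(int)
    B=W@np.linalg.inv(T)
    P=cloud(d,T)
    Q=P[40:220,200:430].reshape(-1,3);Q=Q[np.isfinite(Q).all(1)];Q=Q[abs(Q[:,2]-np.median(Q[:,2]))<8]
    k=np.linalg.lstsq(np.c_[Q[:,:2],np.ones(len(Q))],Q[:,2],rcond=None)[0]
    m=((im[:,:,0]-im[:,:,2])>6).astype(np.uint8);m=cv2.morphologyEx(m,cv2.MORPH_CLOSE,np.ones((5,5)));m=cv2.morphologyEx(m,cv2.MORPH_OPEN,np.ones((5,5)))
    def fit(p):
        v=rays(d,p)@T[:3,:3].T;o=T[:3,3]
        t=(k[0]*o[0]+k[1]*o[1]+k[2]-o[2])/(v[:,2]-v[:,:2]@k[:2])
        q=(o+v*t[:,None])[:,:2].astype(np.float32);return cv2.fitLine(q,cv2.DIST_HUBER,0,.01,.01).ravel()
    rows=range(60,230,5)
    top=[(u,np.flatnonzero(m[:150,u])[0]) for u in range(190,450,5)]
    L=[(np.flatnonzero(m[v,100:320])[0]+100,v) for v in rows];Rr=[(np.flatnonzero(m[v,320:520])[-1]+320,v) for v in rows]
    t,l,r_=fit(top),fit(L),fit(Rr)
    at=lambda l,y:l[2]+(y-l[3])*l[0]/l[1]
    mid=lambda y:(at(l,y)+at(r_,y))/2
    yaw=np.degrees(np.arctan2(-(mid(0)-mid(-100)),100))  # turn of cover about tool axis (sign: tool z down)
    ye=t[3]+(mid(-105)-t[2])*t[1]/t[0]
    print('plane',k.round(4),'edge y',ye.round(2),'centre y',(ye+110).round(2),'mid x at 0,-100',round(mid(0),2),round(mid(-100),2),'widths',round(at(r_,-50)-at(l,-50),2))
    for nm,y in(('c',0),('s0',-88),('s1',88)):
        yy=ye+110+y;p=np.array([mid(yy),yy,k[2]+k[0]*mid(yy)+k[1]*yy+26,1]);print(nm,(B@p)[:3].round(1))
if __name__=='__main__':run(sys.argv[1])
E
for n in w10 w11 w13;do echo $n; python3 cov.py $n;done; python3 -c "
import numpy as np
c=np.array([575.1,-239.9]);a=np.radians(7.2);u=np.array([np.cos(a),np.sin(a)]);print(c-88*u,c+88*u)"
```

```text
w10
plane [1.30000e-03 1.00000e-03 2.14842e+01] edge y -108.09 centre y 1.91 mid x at 0,-100 0.48 0.54 widths 124.39
c [543.2 189.6  93.9]
s0 [457.5 169.6  94.1]
s1 [628.9 209.5  93.6]
w11
plane [-2.20000e-03 -1.00000e-04  2.12417e+01] edge y -107.68 centre y 2.32 mid x at 0,-100 0.55 0.08 widths 124.48
c [ 560.5 -239.5   95.1]
s0 [ 473.3 -251.1   95.1]
s1 [ 647.8 -227.9   95.1]
w13
plane [ 2.40000e-03 -2.48000e-02  1.40356e+01] edge y -106.6 centre y 3.4 mid x at 0,-100 0.54 0.79 widths 124.5
c [ 576.2 -239.6   53.3]
s0 [ 488.9 -250.5   51.2]
s1 [ 663.5 -228.7   55.4]
[ 487.79390628 -250.92932455] [ 662.40609372 -228.87067545]
```

The sockets sit about 1.7 mm too far towards +x, tilt included, and the spigot end is 4 mm high, so it is rubbing on pin1. I'll shift back, level it and press on.

>>> {"name": "send_rows", "arguments": {
  "dp": [
    [-0.7,-0.1,0],
    [-1.4,-0.2,0],
    [-1.4,-0.2,0],
    [-1.4,-0.2,0]
  ],
  "rot": [
    [0,0.005,0],
    [-0.002,0.012,0],
    [-0.003,0.02,0],
    [-0.003,0.025,0]
  ]
}}

```text
time: 26.32
tool_pos: [572.5, -240.7, 93.9]
tcp_rot: [-178.6, 0.0, 97.2]
ft_force: [-16.7, 5.8, 12.5]
finger_gap: 22.5
```

>>> {"name": "send_rows", "arguments": {
  "dp": [
    [0,0,0],
    [0,0,0]
  ],
  "rot": [
    [0,0,0],
    [0,0,0]
  ]
}}

```text
time: 26.58
tool_pos: [570.2, -240.9, 92.9]
tcp_rot: [-178.3, -0.1, 97.2]
ft_force: [0.7, 0.3, 15.5]
finger_gap: 22.5
```

```bash
python3 w.py w14; python3 cov.py w14
```

```text
26.575 [ 570.2 -240.9   92.9] [-1.7832e+02 -7.0000e-02  9.7210e+01] 22.5 [ 0.7  0.3 15.5] [ -27.   18.   89.   -1.   74. -124.]
plane [-3.90000e-03 -1.70000e-03  1.39117e+01] edge y -101.29 centre y 8.71 mid x at 0,-100 0.24 -0.29 widths 124.25
c [ 577.6 -239.6   52.7]
s0 [ 490.4 -251.1   55.1]
s1 [ 664.8 -228.1   50.3]
```

Now the tilt has reversed (pin0 end at 55, pin1 end at 50) and the cover sits about 2.5 mm towards +x, so its socket rim is catching on a pin shoulder. I'll level the tool, lift a few mm off the catch with full grip and re-measure.

>>> {"name": "send_rows", "arguments": {
  "dp": [
    [0,0,2],
    [0,0,4],
    [0,0,6],
    [0,0,6]
  ],
  "rot": [
    [0.001,-0.01,0],
    [0.002,-0.02,0],
    [0.003,-0.027,0],
    [0.003,-0.027,0]
  ],
  "jaw": 0,
  "force": 120
}}

```text
time: 27.12
tool_pos: [572.2, -240.8, 99.7]
tcp_rot: [179.8, 0.0, 97.2]
ft_force: [2.9, 13.1, -3.7]
finger_gap: 22.8
```

>>> {"name": "send_rows", "arguments": {
  "dp": [
    [0,0,0],
    [0,0,0],
    [0,0,0]
  ],
  "rot": [
    [0,0,0],
    [0,0,0],
    [0,0,0]
  ]
}}

```text
time: 27.5
tool_pos: [572.4, -240.7, 99.6]
tcp_rot: [179.8, 0.0, 97.2]
ft_force: [11.9, -5.0, -15.3]
finger_gap: 22.7
```

```bash
python3 w.py w15; python3 cov.py w15
```

```text
27.5 [ 572.4 -240.7   99.6] [1.7984e+02 3.0000e-02 9.7240e+01] 22.7 [ 11.9  -5.  -15.3] [ -28.   17.   90.    0.   73. -125.]
plane [5.20000e-03 1.70000e-03 1.39534e+01] edge y -106.8 centre y 3.2 mid x at 0,-100 0.46 0.18 widths 124.18
c [ 575.7 -239.8   59.6]
s0 [ 488.4 -251.2   59.5]
s1 [ 662.9 -228.5   59.7]
```

View pics/w15.png

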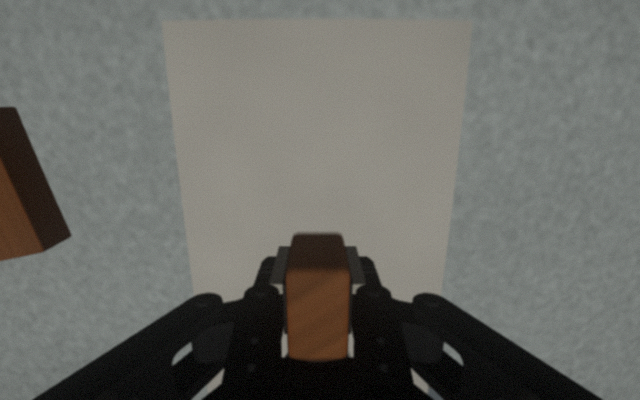

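Now it is level in the hand, with fingertips on the top face, cover at 59.6 mm and only 0.6 mm off centre. Lowering again with a 0.6 mm correction.

>>> {"name": "send_rows", "arguments": {
  "dp": [
    [-0.6,0,-1],
    [-0.6,0,-2],
    [-0.6,0,-3],
    [-0.6,0,-4],
    [-0.6,0,-4]
  ],
  "rot": [
    [0,0,0],
    [0,0,0],
    [0,0,0],
    [0,0,0],
    [0,0,0]
  ]
}}

```text
time: 28.18
tool_pos: [570.7, -240.7, 94.9]
tcp_rot: [180.0, -0.0, 97.2]
ft_force: [6.3, -4.4, -3.3]
finger_gap: 22.4
```

>>> {"name": "send_rows", "arguments": {
  "dp": [
    [0,0,-1],
    [0,0,-2],
    [0,0,-3],
    [0,0,-3],
    [0,0,-3]
  ],
  "rot": [
    [0,0,0],
    [0,0,0],
    [0,0,0],
    [0,0,0],
    [0,0,0]
  ]
}}

```text
time: 28.8
tool_pos: [569.6, -240.7, 91.7]
tcp_rot: [-179.9, -0.1, 97.2]
ft_force: [-20.7, 3.8, 8.4]
finger_gap: 22.6
```

```bash
python3 w.py w16; python3 cov.py w16
```

```text
28.8 [ 569.6 -240.7   91.7] [-1.799e+02 -5.000e-02  9.722e+01] 22.6 [-20.7   3.8   8.4] [ -28.   17.   91.   -0.   72. -125.]
plane [4.00000e-04 7.60000e-03 1.38883e+01] edge y -102.23 centre y 7.77 mid x at 0,-100 0.43 0.32 widths 124.5
c [ 577.2 -239.3   51.7]
s0 [ 489.9 -250.4   52.6]
s1 [ 664.5 -228.1   50.9]
```

View pics/w16.png

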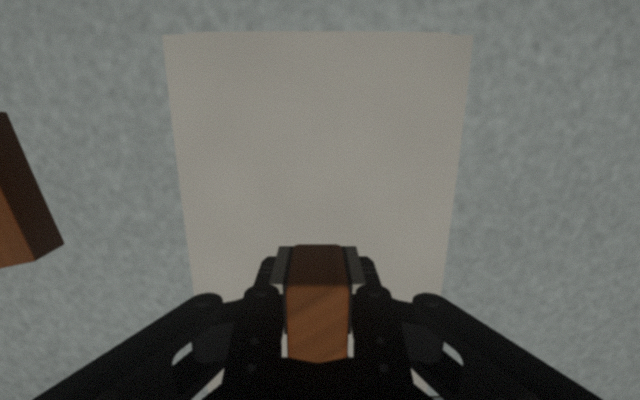

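Run:
```python
from bench import r,vision
from h import *
s=r.sense();print(s['ft_force'],s['tool_pos'],s['wrist_torque'],np.round(s['joint_pos'],2),np.round(s['joint_efforts'],1))
o=[]
for n in('scene','side'):
    d=vision.snapshot(n);np.savez(n+'16.npz',**d)
    x0,y0=(190,190) if n=='scene' else (280,150)
    o.append(cv2.resize(d['pixels'][y0:y0+150,x0:x0+150,::-1],None,fx=2.66,fy=2.66,interpolation=2))
cv2.imwrite(f'pics/v16.png',np.hstack(o))
```

```text
[-46.87588684  -7.08232947  14.42817362] [ 569.30141731 -240.90249468   91.82534762] [0.54492342 5.48325464 0.63633231] [-2.7660e+01  1.7170e+01  9.0660e+01 -5.0000e-02  7.2310e+01 -1.2487e+02] [  3.4 -61.6 -52.8   4.2  -5.3  -0. ]
```

View pics/v16.png

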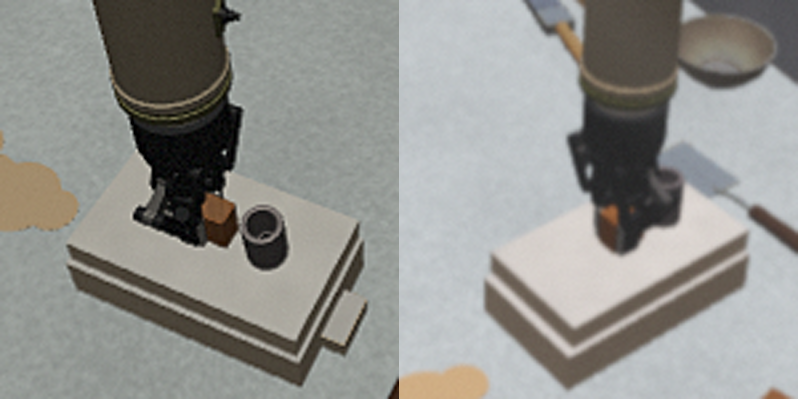

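The x force reads -47 N and the sleeve looks disturbed, so the gripper may be bearing on it. Zooming on the saved views.

Run:
```python
from h import *
o=[]
for n,(x0,y0) in(('scene11',(255,235)),('scene13',(255,250)),('scene16',(255,250))):
    d=np.load(n+'.npz');o.append(cv2.resize(d['pixels'][y0:y0+50,x0:x0+50,::-1],(262,300),interpolation=2))
a=np.hstack(o);o=[]
for n,(x0,y0) in(('side11',(345,190)),('side13',(345,200)),('side16',(345,200))):
    d=np.load(n+'.npz');o.append(cv2.resize(d['pixels'][y0:y0+50,x0:x0+50,::-1],(262,300),interpolation=2))
cv2.imwrite('pics/z16.png',np.vstack([a,np.hstack(o)]))
```

```text
(no output)
```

View pics/z16.png

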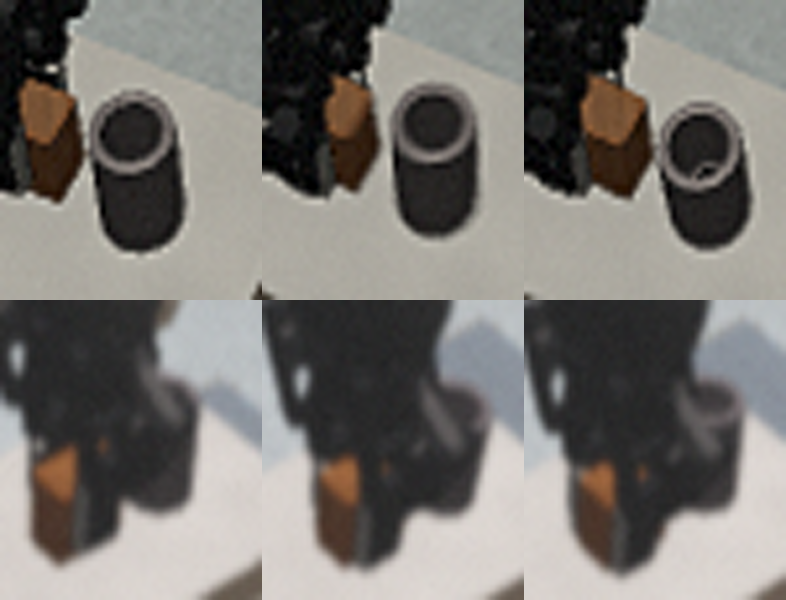

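Run:
```python
from h import *
a=np.load('scene16.npz');b=np.load('side16.npz')
def tri(pa,pb):
    A=[];y=[]
    for d,p in((a,pa),(b,pb)):
        W=d['world_from_camera'];v=(rays(d,[p])@W[:3,:3].T)[0];v/=np.linalg.norm(v);M=np.eye(3)-np.outer(v,v);A.append(M);y.append(M@W[:3,3])
    x,res,_,_=np.linalg.lstsq(np.vstack(A),np.hstack(y),rcond=None);return x.round(1),res
print('13',tri((288,270.3),(382.4,217.8)));print('16',tri((289.2,274.3),(380.9,217.2)))
for n,box in(('scene11',(272,250,292,272)),('scene13',(278,260,298,282)),('scene16',(278,262,300,286))):
    d=np.load(n+'.npz');P=cloud(d);x0,y0,x1,y1=box;Q=P[y0:y1,x0:x1].reshape(-1,3);Q=Q[np.isfinite(Q).all(1)]
    t=Q[Q[:,2]>np.percentile(Q[:,2],97)-6];print(n,'top z',np.percentile(Q[:,2],[50,90,97,99.5]).round(1))
for z in (95,100,105,110,115):print(z,onplane(a,[(289.2,274.3)],z)[0].round(1),onplane(b,[(380.9,217.2)],z)[0].round(1))
```

```text
13 (array([ 631.5, -236.7,  130.5]), array([32.77389516]))
16 (array([ 633.7, -234.3,  124.1]), array([5.71062438]))
scene11 top z [153.9 170.3 171.5 173. ]
scene13 top z [113.9 131.6 132.8 134. ]
scene16 top z [ 98.4 127.8 129.4 130.9]
95 [ 621.3 -221.1   95. ] [ 656.4 -204.4   95. ]
100 [ 623.6 -223.7  100. ] [ 652.6 -209.1  100. ]
105 [ 625.9 -226.3  105. ] [ 648.7 -213.9  105. ]
110 [ 628.1 -228.8  110. ] [ 644.8 -218.6  110. ]
115 [ 630.4 -231.4  115. ] [ 641.  -223.4  115. ]
```

The sleeve's rim is about 3 mm towards +x, and the in-hand shift tells the same story: after the slip the gripper body pushes on the sleeve. I'll relieve the side load, let go, and regrip the handle further from the sleeve (about 9 mm towards -x), where the body clears it.

>>> {"name": "send_rows", "arguments": {
  "dp": [
    [-1,0,0.5],
    [-2,0,1.5],
    [-2.7,0,2],
    [-2.7,0,2]
  ],
  "rot": [
    [0,0,0],
    [0,0,0],
    [0,0,0],
    [0,0,0]
  ]
}}

```text
time: 29.45
tool_pos: [570.8, -240.9, 95.8]
tcp_rot: [179.6, 0.1, 97.2]
ft_force: [26.7, -3.5, -9.4]
finger_gap: 22.7
```

>>> {"name": "send_rows", "arguments": {
  "dp": [
    [0,0,0],
    [0,0,0],
    [0,0,0]
  ],
  "rot": [
    [0,0,0],
    [0,0,0],
    [0,0,0]
  ],
  "jaw": 45
}}

```text
time: 29.82
tool_pos: [568.8, -240.9, 94.8]
tcp_rot: [179.9, 0.0, 97.2]
ft_force: [-0.3, 0.4, -0.5]
finger_gap: 45.1
```

```bash
python3 w.py w17; python3 cov.py w17
```

```text
29.825 [ 568.8 -240.9   94.8] [1.7986e+02 4.0000e-02 9.7230e+01] 45.1 [-0.3  0.4 -0.5] [ -28.   17.   91.    0.   72. -125.]
plane [7.00000e-04 2.00000e-03 1.74426e+01] edge y -104.55 centre y 5.45 mid x at 0,-100 0.12 -0.71 widths 124.51
c [ 574.3 -240.1   51.4]
s0 [ 487.1 -251.9   51.3]
s1 [ 661.5 -228.3   51.4]
```

Free: the cover sits level at 51.4 mm on the gasket, over both pins, centre within 1 mm. I'll rise to check the sleeve.

>>> {"name": "send_rows", "arguments": {
  "dp": [
    [0,0,15],
    [0,0,50],
    [0,0,90],
    [0,0,90],
    [0,0,90]
  ],
  "rot": [
    [0,0,0],
    [0,0,0],
    [0,0,0],
    [0,0,0],
    [0,0,0]
  ],
  "jaw": 60
}}

```text
time: 30.5
tool_pos: [568.8, -240.9, 185.1]
tcp_rot: [179.8, 0.1, 97.2]
ft_force: [0.2, 1.0, 0.2]
finger_gap: 60.1
```

```bash
python3 w.py w18
python3 - <<'E'
from bench import vision
from h import *
d=np.load('w18.npz');W=d['W'];z=cloud(d,W)[:,:,2];im=d['pixels'].astype(int)
Z=z[240:300,290:350];print('rim z',np.nanpercentile(Z[Z>120],[10,50,90]) if (Z>120).any() else np.nanmax(Z))
d=vision.snapshot('scene');np.savez('scene18.npz',**d);s=vision.snapshot('side')
o=[cv2.resize(q['pixels'][y:y+60,x:x+60,::-1],(300,300),interpolation=2) for q,x,y in((d,250,240),(s,340,190))]
w=cv2.resize(np.load('w18.npz')['pixels'][120:320,220:420,::-1],(300,300))
cv2.imwrite('pics/v18.png',np.hstack([*o,w])[:, :800] if False else cv2.resize(np.hstack([*o,w]),(798,266)))
E
```

```text
30.5 [ 568.8 -240.9  185.1] [1.7984e+02 5.0000e-02 9.7230e+01] 60.1 [0.2 1.  0.2] [ -28.   12.   87.    0.   81. -125.]
rim z [121.13800292 126.17751938 127.7391294 ]
```

View pics/v18.png

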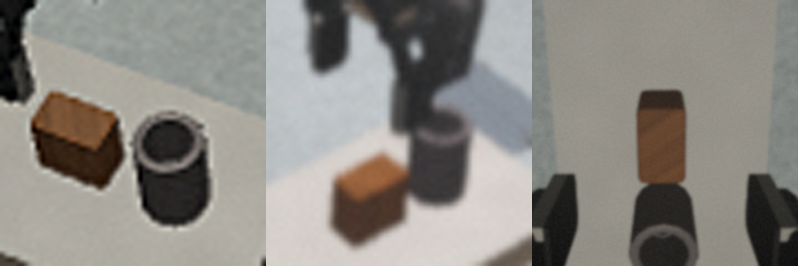

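View pics/w18.png

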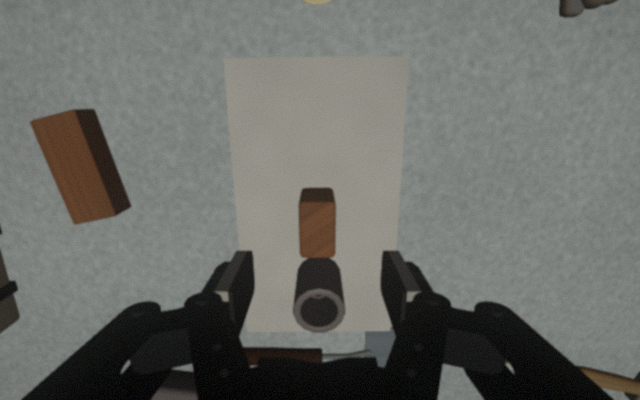

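The sleeve is upright again, rim at about 127 mm (seated value 127.4). Now regrip with TCP at about (564.8,-241.3,93.5).

>>> {"name": "send_rows", "arguments": {
  "dp": [
    [-4,-0.4,-20],
    [-4,-0.4,-50],
    [-4,-0.4,-80],
    [-4,-0.4,-91],
    [-4,-0.4,-91]
  ],
  "rot": [
    [0,0,0],
    [0,0,0],
    [0,0,0],
    [0,0,0],
    [0,0,0]
  ]
}}

```text
time: 31.28
tool_pos: [563.5, -240.6, 91.7]
tcp_rot: [-180.0, -0.1, 97.2]
ft_force: [-0.3, 0.1, -0.2]
finger_gap: 60.0
```

>>> {"name": "send_rows", "arguments": {
  "dp": [
    [0,0,0],
    [0,0,0],
    [0,0,0],
    [0,0,0],
    [0,0,0]
  ],
  "rot": [
    [0,0,0],
    [0,0,0],
    [0,0,0],
    [0,0,0],
    [0,0,0]
  ],
  "jaw": 0,
  "force": 120
}}

```text
time: 31.9
tool_pos: [564.6, -241.0, 92.9]
tcp_rot: [179.9, 0.0, 97.2]
ft_force: [6.9, 1.4, 0.5]
finger_gap: 22.6
```

```bash
python3 w.py w19; python3 cov.py w19
```

```text
31.9 [ 564.6 -241.    92.9] [179.89   0.    97.23] 22.6 [6.9 1.4 0.5] [ -28.   16.   92.    0.   72. -125.]
plane [-2.00000e-04  2.87000e-02  1.39989e+01] edge y -99.33 centre y 10.67 mid x at 0,-100 0.28 0.35 widths 124.11
c [ 575.2 -239.4   52.7]
s0 [ 487.9 -250.4   55. ]
s1 [ 662.6 -228.4   50.3]
```

Closing lifted the -x end about 4 mm (fingertips touching the top at 14.0). Pressing will bring it down, and the body now clears the sleeve. Press stepwise.

>>> {"name": "send_rows", "arguments": {
  "dp": [
    [0,0,-1],
    [0,0,-2],
    [0,0,-3],
    [0,0,-4],
    [0,0,-4]
  ],
  "rot": [
    [0,0,0],
    [0,0,0],
    [0,0,0],
    [0,0,0],
    [0,0,0]
  ]
}}

```text
time: 32.58
tool_pos: [565.5, -241.9, 91.2]
tcp_rot: [179.8, 0.1, 97.2]
ft_force: [2.9, 2.8, 6.0]
finger_gap: 22.4
```

```bash
python3 w.py w20; python3 cov.py w20
```

```text
32.575 [ 565.5 -241.9   91.2] [1.7978e+02 1.1000e-01 9.7230e+01] 22.4 [2.9 2.8 6. ] [ -28.   16.   92.    0.   72. -125.]
plane [-4.00000e-04  1.00000e-03  1.38741e+01] edge y -100.01 centre y 9.99 mid x at 0,-100 0.53 0.53 widths 124.54
c [ 575.5 -240.2   51.3]
s0 [ 488.2 -251.2   51.1]
s1 [ 662.8 -229.1   51.6]
```

Level again at 51.3 mm on the gasket. Continue pressing.

>>> {"name": "send_rows", "arguments": {
  "dp": [
    [0,0,-1],
    [0,0,-2],
    [0,0,-3],
    [0,0,-4],
    [0,0,-4]
  ],
  "rot": [
    [0,0,0],
    [0,0,0],
    [0,0,0],
    [0,0,0],
    [0,0,0]
  ]
}}

```text
time: 33.25
tool_pos: [565.9, -242.3, 88.0]
tcp_rot: [179.7, 0.2, 97.2]
ft_force: [2.5, 1.3, 6.1]
finger_gap: 22.5
```

```bash
python3 w.py w21; python3 cov.py w21
```

```text
33.25 [ 565.9 -242.3   88. ] [1.7973e+02 1.6000e-01 9.7230e+01] 22.5 [2.5 1.3 6.1] [ -28.   17.   92.    0.   71. -125.]
plane [-1.20000e-03  3.50000e-03  1.38812e+01] edge y -99.79 centre y 10.21 mid x at 0,-100 0.55 0.33 widths 124.47
c [ 576.1 -240.5   48.1]
s0 [ 488.8 -251.8   48. ]
s1 [ 663.4 -229.3   48.2]
```

Gasket is compressing and the cover is level at 48.1 mm. Continue.

>>> {"name": "send_rows", "arguments": {
  "dp": [
    [-0.3,0.3,-1],
    [-0.6,0.6,-2],
    [-0.6,0.6,-3],
    [-0.6,0.6,-4],
    [-0.6,0.6,-4]
  ],
  "rot": [
    [0,0,0],
    [0,0,0],
    [0,0,0],
    [0,0,0],
    [0,0,0]
  ]
}}

```text
time: 33.92
tool_pos: [566.3, -242.1, 85.4]
tcp_rot: [179.6, 0.2, 97.2]
ft_force: [9.8, 1.4, 11.9]
finger_gap: 22.6
```

```bash
python3 w.py w22; python3 cov.py w22
```

```text
33.925 [ 566.3 -242.1   85.4] [179.6    0.24  97.22] 22.6 [ 9.8  1.4 11.9] [ -28.   17.   92.    0.   71. -125.]
plane [-2.80000e-03  4.10000e-03  1.38403e+01] edge y -100.8 centre y 9.2 mid x at 0,-100 0.51 0.55 widths 124.65
c [ 575.7 -240.6   45.6]
s0 [ 488.4 -251.6   45.4]
s1 [ 663.  -229.5   45.8]
```

>>> {"name": "send_rows", "arguments": {
  "dp": [
    [0,0,-1],
    [0,0,-2],
    [0,0,-2],
    [0,0,-2]
  ],
  "rot": [
    [0,0,0],
    [0,0,0],
    [0,0,0],
    [0,0,0]
  ]
}}

```text
time: 34.48
tool_pos: [567.7, -242.4, 85.2]
tcp_rot: [179.4, 0.3, 97.2]
ft_force: [-1.6, -1.2, 22.7]
finger_gap: 22.6
```

>>> {"name": "send_rows", "arguments": {
  "dp": [
    [0,0,0],
    [0,0,0],
    [0,0,0],
    [0,0,0]
  ],
  "rot": [
    [0,0,0],
    [0,0,0],
    [0,0,0],
    [0,0,0]
  ]
}}

```text
time: 34.98
tool_pos: [570.5, -241.9, 85.8]
tcp_rot: [179.1, 0.4, 97.2]
ft_force: [9.0, 2.1, 9.9]
finger_gap: 22.4
```

```bash
python3 w.py w23; python3 cov.py w23;python3 - <<'E'
from bench import vision
from h import *
d=vision.snapshot('scene');np.savez('scene23.npz',**d);s=vision.snapshot('side');np.savez('side23.npz',**s)
o=[cv2.resize(q['pixels'][y:y+130,x:x+130,::-1],(399,399),interpolation=2) for q,x,y in((d,205,210),(s,295,170))]
cv2.imwrite('pics/v23.png',np.hstack(o))
P=cloud(d);Q=P[255:285,275:300].reshape(-1,3);print('sleeve top z',np.nanpercentile(Q[:,2],[90,97,99]))
E
```

```text
34.975 [ 570.5 -241.9   85.8] [179.09   0.35  97.25] 22.4 [9.  2.1 9.9] [ -28.   17.   92.    0.   70. -125.]
plane [-3.30000e-03  1.43000e-02  1.38242e+01] edge y -106.19 centre y 3.81 mid x at 0,-100 0.52 0.62 widths 124.46
c [ 574.8 -241.    46. ]
s0 [ 487.5 -252.1   45.9]
s1 [ 662.1 -230.    46.2]
sleeve top z [120.90017959 122.53930554 123.38002479]
```

View pics/v23.png

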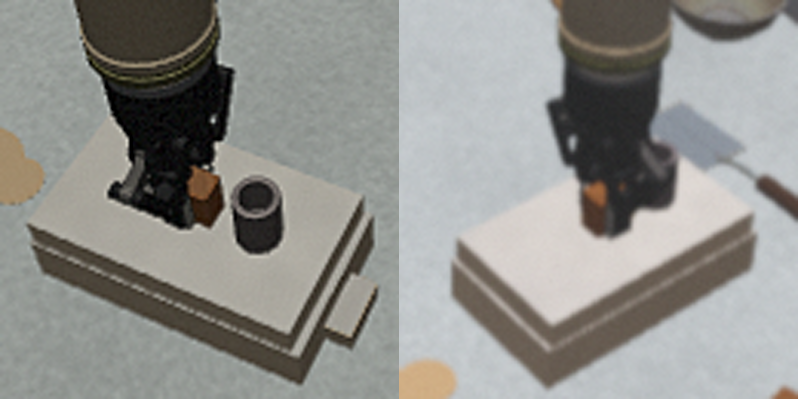

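The cover is nearly flush (about 46) and level, but under load the tool has crept 5 mm towards the sleeve and tilted 0.9°. I'll counter with a small back-shift and tilt, keeping the press.

>>> {"name": "send_rows", "arguments": {
  "dp": [
    [-1,0,0],
    [-2,0,0],
    [-3,0,0],
    [-3.5,0.4,0],
    [-3.5,0.4,0]
  ],
  "rot": [
    [0,0.004,0],
    [-0.001,0.008,0],
    [-0.002,0.012,0],
    [-0.002,0.016,0],
    [-0.002,0.016,0]
  ]
}}

```text
time: 35.75
tool_pos: [564.5, -242.1, 85.2]
tcp_rot: [-179.7, 0.3, 97.2]
ft_force: [0.6, 0.8, 20.8]
finger_gap: 22.6
```

>>> {"name": "send_rows", "arguments": {
  "dp": [
    [0,0,-0.5],
    [0,0,-1],
    [0,0,-1],
    [0,0,-1]
  ],
  "rot": [
    [0,0,0],
    [0,0,0],
    [0,0,0],
    [0,0,0]
  ]
}}

```text
time: 36.25
tool_pos: [565.6, -242.7, 85.3]
tcp_rot: [-179.8, 0.4, 97.2]
ft_force: [7.5, -4.4, 13.1]
finger_gap: 22.7
```

```bash
python3 w.py w24; python3 cov.py w24
```

```text
36.25 [ 565.6 -242.7   85.3] [-179.8     0.41   97.21] 22.7 [ 7.5 -4.4 13.1] [ -28.   17.   92.   -0.   71. -125.]
plane [-5.00000e-03 -3.10000e-03  1.38893e+01] edge y -99.84 centre y 10.16 mid x at 0,-100 0.46 0.2 widths 124.59
c [ 575.5 -241.2   45.4]
s0 [ 488.2 -252.5   45.4]
s1 [ 662.8 -229.9   45.3]
```

Flush and level at 45.4 mm, body clear of the sleeve. I'll hold to see whether it drifts.

>>> {"name": "send_rows", "arguments": {
  "dp": [
    [0,0.4,0],
    [0,0.8,0],
    [0,0.8,0],
    [0,0.8,0],
    [0,0.8,0]
  ],
  "rot": [
    [0,0,0],
    [0,0,0],
    [0,0,0],
    [0,0,0],
    [0,0,0]
  ]
}}

```text
time: 36.92
tool_pos: [565.1, -242.5, 85.3]
tcp_rot: [-179.7, 0.5, 97.2]
ft_force: [0.4, -2.5, 21.9]
finger_gap: 22.5
```

>>> {"name": "send_rows", "arguments": {
  "dp": [
    [0,0,0],
    [0,0,0],
    [0,0,0],
    [0,0,0],
    [0,0,0]
  ],
  "rot": [
    [0,0,0],
    [0,0,0],
    [0,0,0],
    [0,0,0],
    [0,0,0]
  ]
}}

```text
time: 37.55
tool_pos: [564.3, -242.5, 85.1]
tcp_rot: [-179.7, 0.4, 97.2]
ft_force: [-2.6, -3.5, 29.4]
finger_gap: 22.6
```

```bash
python3 w.py w25; python3 cov.py w25
```

```text
37.55 [ 564.3 -242.5   85.1] [-179.65    0.42   97.2 ] 22.6 [-2.6 -3.5 29.4] [ -28.   17.   92.   -1.   71. -125.]
plane [-5.40000e-03 -6.20000e-03  1.37983e+01] edge y -98.54 centre y 11.46 mid x at 0,-100 0.54 0.27 widths 124.43
c [ 575.4 -240.8   45.3]
s0 [ 488.1 -252.1   45.3]
s1 [ 662.7 -229.5   45.3]
```

Steady now, with 22–29 N of press. Last look at sleeve and seam.

Run:
```python
from bench import vision
from h import *
d=vision.snapshot('scene');s=vision.snapshot('side')
o=[cv2.resize(q['pixels'][y:y+130,x:x+130,::-1],(399,399),interpolation=2) for q,x,y in((d,205,210),(s,295,170))]
cv2.imwrite('pics/v25.png',np.hstack(o))
P=cloud(d);Q=P[255:285,275:300].reshape(-1,3);print('sleeve top z',np.nanpercentile(Q[:,2],[90,97,99]))
```

```text
sleeve top z [119.52473888 120.95381346 122.56308432]
```

View pics/v25.png

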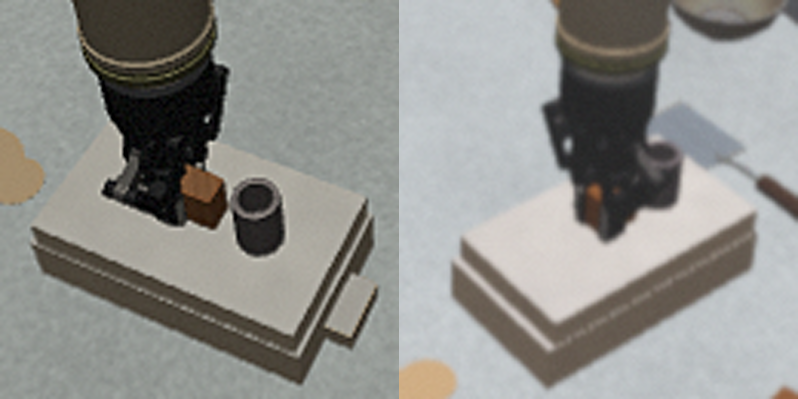

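The cover is flush all round (only the base's narrow rim shows). The sleeve is upright with its top at 121 mm (expected 121), and the fingers are on the handle. Handing in.

```bash
python3 -c "
from bench import job,r
print(job.hand_in());s=r.sense();print(s['time'],s['tool_pos'],s['ft_force'])"
```

```text
the job is handed in; nothing more can be done
None
the job is handed in; nothing more can be done
```

The job is handed in with the mould closed. One force reading on the way may have broken the 40 N limit, and I can't rule that out.

**What I did**
- I put the sleeve on the spigot, laid the cover on the pin tops about 15 mm off along the base, slid it over both pins and pressed it shut. I handed in still gripping the handle and pressing, at about 38 s of the 69 s allowed.

**What went wrong on the way**
- **First press:** the cover slipped about 7.5 mm up in the fingers and tilted. The gripper then seems to have leaned on the sleeve, and the wrist's side force read 47 N for a moment. If that was the gripper's body pressing on the sleeve, it was over the 40 N limit.
- **Recovery:** I let go and checked that the sleeve was still seated. Then I regripped about 9 mm further from the sleeve and corrected a small creep and tilt of the tool while pressing.

**Last checks before handing in**
- **Cover height:** 45.3 mm at the centre and both ends by my estimate (home is 45), so level and flush.
- **Pin alignment:** both sockets measured within about 1.5 mm of their pins.
- **Sleeve:** upright, top at about 121 mm, which matches fully seated.
- **Press and grip:** about 22–29 N down. The tool was still creeping along the handle by about 1 mm/s, but the cover itself was steady.
- **Not measured:** I had no direct reading of the gasket or of the finger force on the cover. I did not re-measure the bystanders, but nothing was seen to touch them.

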